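Fit casting flasks over the wax trees

TASK

Three green wax trees are waiting on their black rubber bases to be cast. Over each tree gently lower the steel casting flask that fits inside the lip of its base and stands taller than its wax, so that it stands flat on the floor of that base, and let go. One flask is left over: leave it, the brass dapping block and the punch stand where they are.

Things in the scene. Friction and masses are not known exactly. Their poses are not given: they have to be found in the camera images.
- flask_small: Small casting flask: open-ended plain stainless steel tube standing upright on the bench, outside diameter 38 mm, height 52 mm, wall 2 mm, about 95 g. Origin: centre of its lower rim; z up along the tube. Round, so its yaw means nothing.
- flask_medium: Medium casting flask (the taller of the two 52 mm flasks): open-ended plain stainless steel tube standing upright on the bench, outside diameter 52 mm, height 66 mm, wall 2 mm, about 165 g. Origin: centre of its lower rim; z up along the tube. Round, so its yaw means nothing.
- flask_large: Large casting flask: open-ended plain stainless steel tube standing upright on the bench, outside diameter 66 mm, height 76 mm, wall 2 mm, about 240 g. Origin: centre of its lower rim; z up along the tube. Round, so its yaw means nothing.
- flask_short: Left-over short casting flask, as wide as the medium one but lower than the wax on the medium base; it stays where it is: open-ended plain stainless steel tube standing upright on the bench, outside diameter 52 mm, height 42 mm, wall 2 mm, about 105 g. Origin: centre of its lower rim; z up along the tube. Round, so its yaw means nothing.
- base_small: Small sprue base: round black rubber dish fixed to the bench, 58 mm across; its 5 mm thick lip (inside diameter 48 mm) rises 12 mm above the bench. Its flat floor for the flask lies 6 mm up: a 38 mm flask has 5 mm play all round. One green wax ring stands on a stub at its centre, within 9 mm of the axis, top 44 mm above the bench. Origin: centre of underside, on the bench.
- base_medium: Medium sprue base: round black rubber dish fixed to the bench, 72 mm across; its 5 mm thick lip (inside diameter 62 mm) rises 12 mm above the bench. Its flat floor for the flask lies 6 mm up: a 52 mm flask has 5 mm play all round. A green wax tree with 4 small rings stands at its centre, within 16 mm of the axis, top 59 mm above the bench. Origin: centre of underside, on the bench.
- base_large: Large sprue base: round black rubber dish fixed to the bench, 86 mm across; its 5 mm thick lip (inside diameter 76 mm) rises 12 mm above the bench. Its flat floor for the flask lies 6 mm up: a 66 mm flask has 5 mm play all round. A green wax tree with 6 rings stands at its centre, within 22 mm of the axis, top 67 mm above the bench. Origin: centre of underside, on the bench.
- dapping_block: Brass dapping block, a loose 50 mm cube with round hollows, 0.95 kg; stays where it is. Origin: centre of its underside.
- punch_stand: Dark wooden stand, 60 mm (x) by 150 mm (y) by 35 mm high, holding ten steel ball punches, 90 mm high in all, loose, 0.9 kg; stays where it is. Origin: centre of its underside. At the far left and far right of it, clear of all flasks and bases by 100 mm, a pickle pot (130 mm high) and a vise (152 mm high) are fixed to the bench.
There are look-alikes about, which are no part of the job. Leave any pink look-alike of the flask_short alone.

How it is judged (in metres and radians):
At the end, for the whole second after the job is handed in: Small, medium and large flask each stand released and at rest on the floor of the base of their own size: centred within 8 mm, lower rim 4 to 8 mm above the bench, upright within 0.05 rad. Short flask, dapping block and punch stand moved less than 20 mm (horizontal distance between flask_small and base_small below 0.008 m and z of flask_small in the frame of base_small between 0.004 and 0.008 m and angle between each of flask_small, flask_medium, flask_large, flask_short's own z axis and vertical below 0.05 rad and linear speed of each of flask_small, flask_medium, flask_large below 0.02 m/s and contact force between the fingers and flask_small below 0.1 N and horizontal distance between flask_medium and base_medium below 0.008 m and z of flask_medium in the frame of base_medium between 0.004 and 0.008 m and contact force between the fingers and flask_medium below 0.1 N and horizontal distance between flask_large and base_large below 0.008 m and z of flask_large in the frame of base_large between 0.004 and 0.008 m and contact force between the fingers and flask_large below 0.1 N and distance of each of flask_short, dapping_block, punch_stand from where it was at the start of the episode below 0.02 m); the robot touches nothing.
It fails at once if a flask is rammed or dropped hard on a base or its wax (over 40 N) (contact force between any of flask_small, flask_medium, flask_large, flask_short and base_small above 40 N or contact force between any of flask_small, flask_medium, flask_large, flask_short and base_medium above 40 N or contact force between any of flask_small, flask_medium, flask_large, flask_short and base_large above 40 N).
It fails at once if a flask is let fall into its base from well above its floor (faster than 0.6 m/s) instead of being lowered ((horizontal distance between flask_small and base_small below 0.02 m and height (world z) of flask_small below 0.06 m and linear speed of flask_small above 0.6 m/s) or (horizontal distance between flask_medium and base_medium below 0.02 m and height (world z) of flask_medium below 0.06 m and linear speed of flask_medium above 0.6 m/s) or (horizontal distance between flask_large and base_large below 0.02 m and height (world z) of flask_large below 0.06 m and linear speed of flask_large above 0.6 m/s)).
It fails at once if the left-over short flask, the dapping block or the punch stand is shifted by more than 20 mm (distance of any of flask_short, dapping_block, punch_stand from where it was at the start of the episode above 0.02 m).
It also fails if it takes over 80 s, if anything falls off the work surface, if the arm or the gripper's body presses on something with over 40 N, if the wrist force passes 120 N, or if a joint passes its speed limit or range.

ROBOT

A 6-joint arm with a two-finger parallel gripper is mounted at the origin on the work surface. World frame = base frame: x ahead of the robot, y to its left, z up, the work surface at z = 0. Lengths are in m, angles in degrees, forces in N, time in s.
With the tool pointing down it reaches from about 0.35 to 0.875 m from the base axis. Payload 4.2 kg.
Tool frame: the origin (TCP) lies between the finger pads; the fingertips stand 14 mm ahead of it and the grasp point (between the pads) lies 5 mm behind it; z points along the fingers, y is the line along which they close (so a half turn about z gives the same grasp; the last joint's range is limited). The gripper opens to 87 mm and grips with 3 to 60 N. Pads are 19 mm wide; open, the fingers measure 117 mm over their backs; the gripper's body (75 mm by 190 mm) begins 51 mm behind the grasp point.
Start: joints at [78.129, 22.042, 0.453, 0, -68.411, -14.817], TCP at [0.281, 0.558, 0.211] pointing down, gripper open.
Joint ranges: [-179.83, 179.83], [-69.29, 118.12], [-61.27, 80.66], [-181.25, 117.63], [-171.15, -9.14], [-177.46, 177.46]. Speed limits (degrees/s): [159.86, 159.86, 180, 180, 180, 180].

INTERFACE

Orientations are given as a 3x3 rotation matrix whose columns are the frame's x, y, z axes.
In Python, from station import * gives the robot as it stands. The module is installed in compiled form; this text tells all that it offers.
- The arm moves only by the tool play_rows, never from a script. Its argument "steps" is a list of rows, each an object of numbers: "ax", "ay", "az": the turn, a rotation vector about the tool's x, y, z in degrees; "dx", "dy", "dz": the shift along the tool's x, y, z in mm; "claw": the finger opening in mm, from 0 to 87. A call has 1 to 20 rows; each row shifts and turns the commanded pose from where the row before left it, along the tool's axes as they then stand; what a row does not reach is not made up. A row lasts 1/10 s, in which the tool goes at most 50 mm and 8.59 degrees, less where a joint would pass 70% of its speed; a pose out of reach is approached as far as the arm can. A call with a gripper value outside its range is refused whole. The fingers move at their own pace and stop on an object; the grip force is fixed at half the most. Time passes only in rows, so rows that do not move let the fingers close. It gives the time, the measured TCP pose, the force, the opening and the grip force at its end, in the units of the state.
- sense(): the state, without advancing time (a new reading comes with each control period).
- capture(name): name is "scene" or "top"; returns a dict with "frame" (420x560x3 uint8, blue, green, red), "range_z" (420x560 float32, m along the optical axis (not along the pixel's ray), 0 where there is no reading), "fx", "fy", "cx", "cy" (pixels), "k1" (the pictures are not rectified: a ray, as slopes to the right and down, at radius r is drawn at 1 + k1 r^2 times it, then the intrinsics apply), "xyz" and "rotation" of the camera in the world. Camera axes: x right, y down, z forward; pixel columns grow to the right and rows downward; lengths in m; the calibration is good to about 2 mm. A picture is of the moment at which its call begins.
- finish_job(): hands the job in; it is judged then, once.
The state is a dict: "time_s": time; "joints": joint angles; "joint_velocities": joint speeds; "effort": joint torques, N m; "tcp_pos": TCP position; "ee_rot": TCP orientation; "wrist_force": force on the tool from outside, world axes, zero at the start; "moment": the same for the moment, N m; "gripper_width": opening from 0.0 (shut) to 1.0 (fully open); "gripper_force": force on a finger pad.
Only numpy, scipy, OpenCV 4.12 (cv2) and the standard library are available. Lean on these libraries where they do the work, as an engineer would, in place of code of your own. Each camera call takes 0.05 s, during which the arm holds its last target. There are 200 camera calls.

## Working session

There is one attempt and no reset: what is moved stays moved. The work goes in short steps, Python scripts to look and compute and a tool call to move; the robot and the scene stay as the last step left them, time stands still between calls to the robot, and variables do not carry over. Pictures are saved under pics/ and viewed, at most 14 in all, crops included, and the job is handed in when it is done.

Besides the shell and the picture viewer there is one more tool, called after ">>>" as name(argument=value, ...) on one line, values as JSON. play_rows: Moves the arm, as the interface text tells. Its arguments: {"type":"object","properties":{"steps":{"type":"array"}},"required":["steps"]}

```bash
mkdir -p pics
cat > h.py <<'E'
from station import *
import numpy as np, cv2
def snap(n,tag):
    c=capture(n); cv2.imwrite(f'pics/{tag}.png',c['frame']); np.save(f'{tag}.npy',c,allow_pickle=True); return c
def load(tag): return np.load(f'{tag}.npy',allow_pickle=True).item()
def rays(c,u,v):
    K=np.array([[c['fx'],0,c['cx']],[0,c['fy'],c['cy']],[0,0,1.]])
    p=np.stack([np.ravel(u),np.ravel(v)],-1).astype(float).reshape(-1,1,2)
    q=cv2.undistortPoints(p,K,np.array([c['k1'],0,0,0,0.]),None,None,None).reshape(-1,2)
    return np.c_[q,np.ones(len(q))]
def cloud(c):
    v,u=np.mgrid[0:420,0:560]
    r=rays(c,u,v)*c['range_z'].reshape(-1,1)
    return (r@np.array(c['rotation']).T+np.array(c['xyz'])).reshape(420,560,3)
def plane(c,u,v,z):
    d=rays(c,u,v)@np.array(c['rotation']).T; o=np.array(c['xyz'])
    return o+d*((z-o[2])/d[:,2])[:,None]
E
python3 - <<'E'
from h import *
for n in('scene','top'):
    c=snap(n,n+'0'); print(n,[np.round(c[k],3).tolist() for k in('fx','fy','cx','cy','k1','xyz','rotation')])
s=sense(); print(s)
E
```

```text
scene [415.617, 415.617, 273.379, 209.313, -0.037, [1.095, 0.779, 0.646], [[-0.825, 0.33, -0.46], [0.566, 0.459, -0.685], [-0.015, -0.825, -0.565]]]
top [461.399, 461.399, 281.796, 210.997, -0.037, [0.425, 0.017, 1.175], [[-0.007, -0.992, 0.126], [-1.0, 0.007, -0.001], [0.001, -0.126, -0.992]]]
{'time_s': 0.1, 'joints': array([ 7.81272870e+01,  2.20869451e+01,  3.87115864e-01, -2.53828158e-02,
       -6.84107889e+01, -1.48178412e+01]), 'joint_velocities': array([ 0.07425458, -0.11481342,  0.21479064,  0.0581295 ,  0.02333679,
       -0.06452196]), 'effort': array([-9.99933654e-04, -3.91689920e+01,  1.87934911e+01,  4.23181280e+00,
        1.34637437e-02, -8.12004987e-05]), 'tcp_pos': array([0.28045249, 0.55791302, 0.20955927]), 'ee_rot': array([[ 8.93372081e-01, -4.49316909e-01, -8.00323184e-04],
       [-4.49317612e-01, -8.93370263e-01, -1.80456331e-03],
       [ 9.58358738e-05,  1.97174578e-03, -9.99998052e-01]]), 'wrist_force': array([ 0.26817399, -0.22802978,  0.13084193]), 'moment': array([-0.00773573,  0.01819613,  0.00043132]), 'gripper_force': 0.0, 'gripper_width': 1.0020728130738656}
```

View pics/scene0.png

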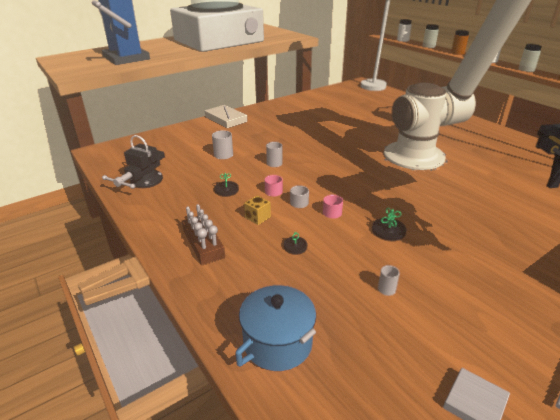

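View pics/top0.png

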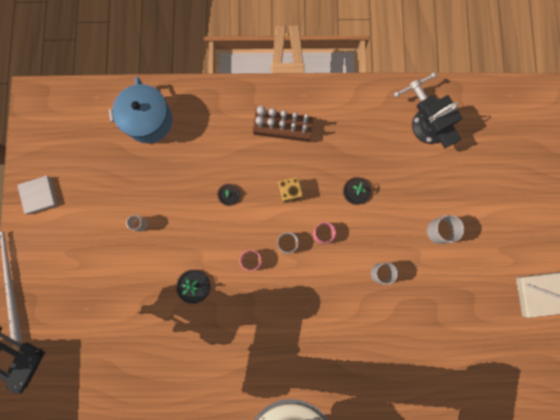

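The scene view shows the flasks: large (222,145), medium (274,155), short (299,197), small (389,280), with pink look-alikes at (274,186) and (333,207). In the top view, the flasks are small (136,223), large (446,229), medium (385,273) and short (288,242). The bases are small (229,194), medium (358,190) and large (194,286).

```bash
cat > m.py <<'E'
from h import *
from scipy.optimize import least_squares
def circ(P,r=None):
    c0=(P.max(0)+P.min(0))/2
    if r: 
        s=least_squares(lambda p:np.hypot(*(P-p).T)-r,c0,loss='soft_l1',f_scale=.001); return s.x,r,np.sqrt(np.mean(s.fun**2))
    s=least_squares(lambda p:np.hypot(*(P-p[:2]).T)-p[2],[*c0,.03],loss='soft_l1',f_scale=.001); return s.x[:2],s.x[2],np.sqrt(np.mean(s.fun**2))
def win(c,u,v,w):
    m=np.zeros((420,560),bool); m[max(v-w,0):v+w,max(u-w,0):u+w]=1; return m
def flask(c,u,v,h,r,w=24):
    X=cloud(c); m=win(c,u,v,w)&(c['range_z']>0)&(X[...,2]>h-.006)&(X[...,2]<h+.008)
    P=X[m]; 
    if len(P)<8: return None
    return np.round(circ(P[:,:2],r-.001)[0],4),np.round(circ(P[:,:2])[1],4),len(P),np.round(np.percentile(X[win(c,u,v,w)][:,2],[1,50,99]),3)
def base(c,u,v,ro,w=26):
    # outer outline of the dark blob: rays onto lip top
    g=c['frame'].max(2); m=(win(c,u,v,w)&(g<60)).astype(np.uint8)
    k=max(cv2.findContours(m,0,1)[0],key=cv2.contourArea)
    k=cv2.convexHull(k).reshape(-1,2)
    P=plane(c,k[:,0],k[:,1],.012)[:,:2]
    return np.round(circ(P)[0],4),np.round(circ(P)[1],4),np.round(circ(P,ro)[0],4)
E
python3 - <<'E'
from m import *
S=load('scene0');T=load('top0')
F=dict(small=((136,223),(389,280),.052,.019),medium=((385,273),(274,155),.066,.026),large=((446,229),(222,145),.076,.033),short=((288,242),(299,197),.042,.026))
for n,(t,s,h,r) in F.items(): print(n,flask(T,*t,h,r),flask(S,*s,h,r))
B=dict(small=((229,194),(295,244),.029),medium=((358,190),(227,188),.036),large=((194,286),(390,229),.043))
for n,(t,s,r) in B.items(): print(n,base(T,*t,r),base(S,*s,r))
for c,l in((T,[x[0] for x in B.values()]),(S,[x[1] for x in B.values()])):
    print(c['frame'][l[0][1]-14:l[0][1]+16:2,l[0][0]].max(1), c['frame'][l[0][1],l[0][0]-18:l[0][0]+18:2].max(1))
X=cloud(T)
for p in((290,189),(251,260),(325,233)): print(p,np.round(X[p[1],p[0]],3), np.round(plane(T,*p,.045),3))
E
```

```text
small (array([0.5436, 0.3796]), np.float64(0.0181), 53, array([-0.006, -0.   ,  0.052])) (array([0.5437, 0.3866]), np.float64(0.0175), 88, array([-0.004, -0.   ,  0.052]))
medium (array([ 0.4153, -0.2323]), np.float64(0.0248), 74, array([-0.005,  0.   ,  0.067])) (array([ 0.4142, -0.2262]), np.float64(0.0252), 48, array([-0.005, -0.001,  0.063]))
large (array([ 0.5209, -0.3871]), np.float64(0.0313), 115, array([-0.005,  0.001,  0.078])) (array([ 0.5194, -0.3808]), np.float64(0.0323), 58, array([-0.005, -0.001,  0.075]))
short (array([0.4925, 0.0034]), np.float64(0.0247), 53, array([-0.005, -0.   ,  0.042])) (array([0.4919, 0.0074]), np.float64(0.0431), 95, array([-0.004, -0.001,  0.041]))Traceback (most recent call last):
  File "<stdin>", line 6, in <module>
  File "m.py", line 18, in base
    k=max(cv2.findContours(m,0,1)[0],key=cv2.contourArea)
ValueError: max() iterable argument is empty
```

Run:
```python
from h import *
T=load('top0')['frame'];S=load('scene0')['frame']
a=cv2.resize(T[160:310,110:510],(800,300),interpolation=2)
b=cv2.resize(S[130:280,160:420],(520,300),interpolation=2); b=cv2.copyMakeBorder(b,0,0,0,280,0)
cv2.imwrite('pics/crop.png',np.vstack([a,b]))
```

```text
(no output)
```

View pics/crop.png

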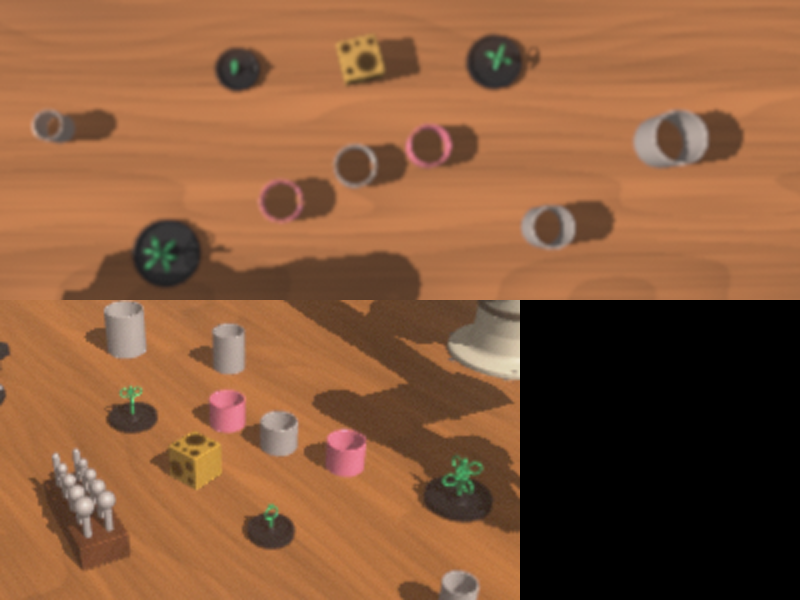

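The crop confirms the flasks, the three black bases with green wax and the pink look-alikes. The base mask needs a better threshold.

```bash
python3 - <<'E'
import re
s=open('m.py').read()
s=s.replace("g=c['frame'].max(2); m=(win(c,u,v,w)&(g<60)).astype(np.uint8)","f=c['frame'].astype(int); m=(win(c,u,v,w)&((f[...,2]-f[...,1]<14)|(f[...,1]>f[...,2]))&(f.max(2)<90)).astype(np.uint8)")
open('m.py','w').write(s)
E
cat > b.py <<'E'
from m import *
S=load('scene0');T=load('top0')
B=dict(small=((229,194),(295,244),.029),medium=((358,190),(227,188),.036),large=((194,286),(390,229),.043))
def blob(c,u,v,w=26):
    f=c['frame'].astype(int); m=(win(c,u,v,w)&(f[...,2]-f[...,1]<14)&(f.max(2)<90)).astype(np.uint8)
    return max(cv2.findContours(m,0,1)[0],key=cv2.contourArea)
for n,(t,s,r) in B.items():
    print(n,'top',base(T,*t,r),'scene',base(S,*s,r))
print(T['frame'][180:210:2,229].tolist()); print(T['frame'][286,172:218:3].tolist()); print(S['frame'][229,370:412:3].tolist())
X=cloud(T); print('block',np.round(X[189,290],3),'stand',np.round(X[125,285],3))
for p in((251,260),(325,233)): print('pink',flask(T,*p,.042,.026))
E
python3 b.py
```

```text
small top (array([0.6148, 0.1497]), np.float64(0.0242), array([0.6193, 0.1518])) scene (array([0.6114, 0.1506]), np.float64(0.0118), array([0.5904, 0.155 ]))
medium top (array([ 0.6231, -0.1775]), np.float64(0.0318), array([ 0.6272, -0.1765])) scene (array([ 0.6221, -0.1808]), np.float64(0.0159), array([ 0.6461, -0.1959]))
large top (array([0.384 , 0.2377]), np.float64(0.0405), array([0.3856, 0.2377])) scene (array([0.3881, 0.2482]), np.float64(0.0422), array([0.3873, 0.2477]))
[[72, 113, 173], [72, 112, 172], [56, 73, 106], [52, 58, 73], [53, 58, 69], [55, 65, 64], [52, 70, 54], [45, 62, 46], [40, 44, 44], [48, 49, 53], [51, 51, 54], [50, 50, 52], [49, 54, 68], [69, 104, 159], [82, 128, 197]]
[[46, 69, 104], [47, 62, 87], [39, 38, 40], [58, 69, 56], [91, 131, 75], [85, 127, 66], [58, 83, 45], [57, 84, 43], [35, 41, 33], [37, 37, 38], [42, 41, 43], [48, 47, 48], [37, 37, 39], [42, 58, 85], [46, 66, 99], [62, 95, 145]]
[[43, 70, 104], [35, 45, 58], [50, 54, 67], [46, 51, 62], [49, 55, 65], [43, 48, 62], [46, 51, 66], [54, 57, 70], [51, 57, 66], [43, 50, 62], [38, 47, 59], [35, 42, 55], [42, 57, 77], [40, 62, 94]]
block [ 0.622 -0.005  0.054] stand [0.791 0.006 0.035]
pink (array([0.4496, 0.0948]), np.float64(0.0247), 54, array([-0.006, -0.   ,  0.042]))
pink (array([ 0.5168, -0.088 ]), np.float64(0.0247), 62, array([-0.006,  0.   ,  0.042]))
```

```bash
python3 - <<'E'
s=open('m.py').read()
i=s.index("f=c['frame'].astype"); j=s.index("\n    k=max")
s=s[:i]+"b,g,r=np.moveaxis(c['frame'].astype(float),2,0); m=(win(c,u,v,w)&(r<1.8*b)&(g<1.25*r)&(r<125)).astype(np.uint8)"+s[j:]
s=s.replace("    return np.round(circ(P)[0],4)","    print(len(P),cv2.minEnclosingCircle(k),circ(P,ro)[2].round(4),end=' ')\n    return np.round(circ(P)[0],4)")
open('m.py','w').write(s)
E
python3 b.py|grep -v '^\[\['
```

```text
16 ((228.5625, 194.21875), 10.92263412475586) 0.0018 15 ((294.8943786621094, 243.96478271484375), 11.290690422058105) 0.0033 small top (array([0.6164, 0.1508]), np.float64(0.0273), array([0.6167, 0.1509])) scene (array([0.6226, 0.1637]), np.float64(0.0298), array([0.6224, 0.1637]))
18 ((356.94000244140625, 190.5), 13.700233459472656) 0.002 15 ((226.0, 187.5), 11.280613899230957) 0.0027 medium top (array([ 0.6237, -0.1774]), np.float64(0.0342), array([ 0.6225, -0.1778])) scene (array([ 0.6282, -0.1622]), np.float64(0.0376), array([ 0.6288, -0.162 ]))
25 ((192.8958282470703, 286.1041564941406), 17.35007667541504) 0.0011 18 ((389.2431640625, 224.67617797851562), 17.81804084777832) 0.0245 large top (array([0.3844, 0.238 ]), np.float64(0.0421), array([0.3845, 0.2381])) scene (array([0.3714, 0.2302]), np.float64(0.0641), array([0.3909, 0.2501]))
block [ 0.622 -0.005  0.054] stand [0.791 0.006 0.035]
pink (array([0.4496, 0.0948]), np.float64(0.0247), 54, array([-0.006, -0.   ,  0.042]))
pink (array([ 0.5168, -0.088 ]), np.float64(0.0247), 62, array([-0.006,  0.   ,  0.042]))
```

>>> play_rows(steps=[{"az": -6.7, "claw": 87}, {"az": -6.7, "claw": 87}, {"az": -6.7, "claw": 87}, {"az": -6.6, "claw": 87}, {"dx": 33, "dy": 22, "dz": 7, "claw": 87}, {"dx": 33, "dy": 22, "dz": 7, "claw": 87}, {"dx": 33, "dy": 22, "dz": 7, "claw": 87}, {"dx": 33, "dy": 22, "dz": 7, "claw": 87}, {"dx": 33, "dy": 22, "dz": 7, "claw": 87}, {"dx": 33, "dy": 22, "dz": 7, "claw": 87}, {"dx": 33, "dy": 22, "dz": 7, "claw": 87}, {"dx": 32, "dy": 21, "dz": 7, "claw": 87}, {"claw": 87}])

```text
invalid input at $.steps[0]: expected keys ax, ay, az, dx, dy, dz, claw
```

```bash
cat >> h.py <<'E'
def go(x,y,z,head=0):
    s=sense(); R=s['ee_rot']; p=s['tcp_pos']; d=R.T@(np.array([x,y,z])-p)*1000
    h=np.degrees(np.arctan2(R[1,0],R[0,0]))
    from scipy.spatial.transform import Rotation as Q
    c,sn=np.cos(np.radians(head)),np.sin(np.radians(head)); W=np.array([[c,sn,0],[sn,-c,0],[0,0,-1.]])
    print('t',s['time_s'],'tcp',p.round(4),'head',h.round(2),'tilt',np.degrees(np.arccos(-R[2,2])).round(2),'delta mm',d.round(1),'turn',Q.from_matrix(R.T@W).as_rotvec(degrees=True).round(2),'F',s['wrist_force'].round(1),'w',round(s['gripper_width']*87,1),'gf',s['gripper_force'],'j',s['joints'].round(0))
E
python3 -c "
from h import *
go(.5436,.383,.034)"
```

```text
t 0.1 tcp [0.2805 0.5579 0.2096] head -26.7 tilt 0.11 delta mm [313.7  37.7 175.7] turn [ 1.10e-01  2.00e-02 -2.67e+01] F [ 0.3 -0.2  0.1] w 87.2 gf 0.0 j [ 78.  22.   0.  -0. -68. -15.]
```

All seven keys are needed in each row.

>>> play_rows(steps=[{"ax": 0, "ay": 0, "az": -6.7, "dx": 0, "dy": 0, "dz": 0, "claw": 87}, {"ax": 0, "ay": 0, "az": -6.7, "dx": 0, "dy": 0, "dz": 0, "claw": 87}, {"ax": 0, "ay": 0, "az": -6.7, "dx": 0, "dy": 0, "dz": 0, "claw": 87}, {"ax": 0, "ay": 0, "az": -6.6, "dx": 0, "dy": 0, "dz": 0, "claw": 87}, {"ax": 0, "ay": 0, "az": 0, "dx": 33, "dy": 22, "dz": 7, "claw": 87}, {"ax": 0, "ay": 0, "az": 0, "dx": 33, "dy": 22, "dz": 7, "claw": 87}, {"ax": 0, "ay": 0, "az": 0, "dx": 33, "dy": 22, "dz": 7, "claw": 87}, {"ax": 0, "ay": 0, "az": 0, "dx": 33, "dy": 22, "dz": 7, "claw": 87}, {"ax": 0, "ay": 0, "az": 0, "dx": 33, "dy": 22, "dz": 7, "claw": 87}, {"ax": 0, "ay": 0, "az": 0, "dx": 33, "dy": 22, "dz": 7, "claw": 87}, {"ax": 0, "ay": 0, "az": 0, "dx": 33, "dy": 22, "dz": 7, "claw": 87}, {"ax": 0, "ay": 0, "az": 0, "dx": 32, "dy": 21, "dz": 7, "claw": 87}, {"ax": 0, "ay": 0, "az": 0, "dx": 0, "dy": 0, "dz": 0, "claw": 87}])

```text
time_s: 1.4
tcp_pos: [0.5461, 0.3799, 0.1521]
ee_rot: [[1.0, -0.005, -0.003], [-0.005, -1.0, -0.003], [-0.003, 0.003, -1.0]]
wrist_force: [0.3, 0.6, -0.4]
gripper_width: 1.0
gripper_force: 0.0
```

```bash
python3 -c "
from h import *
go(.5436,.383,.034); snap('scene','s1'); snap('top','t1')"
```

```text
t 1.4 tcp [0.5461 0.3799 0.1521] head -0.32 tilt 0.23 delta mm [ -2.2  -3.5 118.1] turn [ 0.17  0.15 -0.31] F [ 0.3  0.6 -0.4] w 87.0 gf 0.0 j [ 49.  28.   2.   0. -64.  41.]
```

View pics/s1.png

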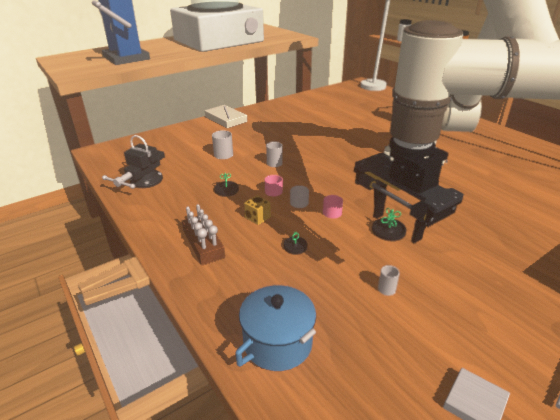

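```bash
cat >> h.py <<'E'
def proj(c,P):
    R=np.array(c['rotation']);t=-R.T@np.array(c['xyz'])
    K=np.array([[c['fx'],0,c['cx']],[0,c['fy'],c['cy']],[0,0,1.]])
    return cv2.projectPoints(np.array(P,float).reshape(-1,1,3),cv2.Rodrigues(R.T)[0],t,K,np.array([c['k1'],0,0,0,0.]))[0].reshape(-1,2).round(1)
E
python3 -c "
from h import *
for n in('s1','t1'):
    c=load(n); print(n,proj(c,[[.546,.38,.138],[.546,.43,.138],[.546,.33,.138],[.5436,.383,.0]]))
X=cloud(load('s1')); 
for u,v in((380,212),(419,235),(415,170),(370,190),(437,205)): print(X[v,u].round(3))
s=sense();print(s['joints'].round(2),s['tcp_pos'])
"
```

```text
s1 [[392.9 237.4]
 [413.  250.8]
 [374.3 225.1]
 [385.1 288.2]]
t1 [[121.3 216.6]
 [ 99.5 216.8]
 [143.2 216.5]
 [138.6 223.7]]
[0.546 0.339 0.176]
[0.546 0.435 0.179]
[0.568 0.414 0.311]
[ 0.279  0.077 -0.001]
[0.575 0.472 0.276]
[ 4.900e+01  2.828e+01  2.100e+00 -2.000e-02 -6.393e+01  4.090e+01] [0.54400334 0.38244243 0.15344604]
```

View pics/t1.png

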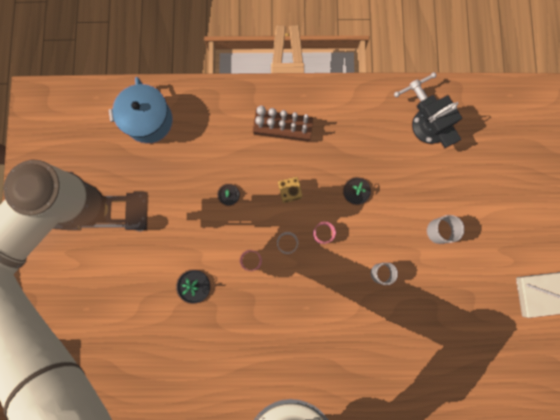

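The top view shows the gripper over the small flask, near (120,217). The shadows don't matter. Descend, grasp, and check the centring.

>>> play_rows(steps=[{"ax": 0, "ay": 0, "az": 0, "dx": 0, "dy": 1, "dz": 39, "claw": 87}, {"ax": 0, "ay": 0, "az": 0, "dx": 0, "dy": 0, "dz": 39, "claw": 80}, {"ax": 0, "ay": 0, "az": 0, "dx": 0, "dy": 0, "dz": 39, "claw": 70}, {"ax": 0, "ay": 0, "az": 0, "dx": 0, "dy": 0, "dz": 0, "claw": 50}, {"ax": 0, "ay": 0, "az": 0, "dx": 0, "dy": 0, "dz": 0, "claw": 46}, {"ax": 0, "ay": 0, "az": 0, "dx": 0, "dy": 0, "dz": 0, "claw": 42}, {"ax": 0, "ay": 0, "az": 0, "dx": 0, "dy": 0, "dz": 0, "claw": 30}, {"ax": 0, "ay": 0, "az": 0, "dx": 0, "dy": 0, "dz": 0, "claw": 30}, {"ax": 0, "ay": 0, "az": 0, "dx": 0, "dy": 0, "dz": 0, "claw": 30}])

```text
time_s: 2.4
tcp_pos: [0.5445, 0.3829, 0.0393]
ee_rot: [[1.0, 0.0, 0.002], [0.0, -1.0, 0.002], [0.002, -0.002, -1.0]]
wrist_force: [-1.1, -1.0, 9.5]
gripper_width: 0.393
gripper_force: 5.7
```

```bash
python3 -c "
from m import *
go(.5436,.381,.2); S=snap('scene','s2')
print(flask(S,389,280,.052,.019))"
```

```text
t 2.4 tcp [0.5445 0.3829 0.0393] head 0.03 tilt 0.15 delta mm [  -0.5    1.7 -160.7] turn [-0.09 -0.12  0.03] F [-1.1 -1.   9.5] w 34.2 gf 5.736385894888372 j [ 49.  34.  -5.   0. -50.  41.]
(array([0.5441, 0.3891]), np.float64(0.0203), 128, array([-0.003,  0.001,  0.141]))
```

```bash
python3 -c "
from m import *
go(.5436,.381,.2); S=snap('scene','s3')
cv2.imwrite('pics/s3c.png',cv2.resize(S['frame'][180:330,330:480],(600,600),interpolation=2))"
```

```text
t 2.45 tcp [0.5451 0.3834 0.0398] head 0.05 tilt 0.26 delta mm [  -0.9    2.  -160.2] turn [-0.16 -0.21  0.05] F [0.8 0.3 2.7] w 32.4 gf 1.3060740740229448 j [ 49.  34.  -5.   0. -50.  41.]
```

View pics/s3c.png

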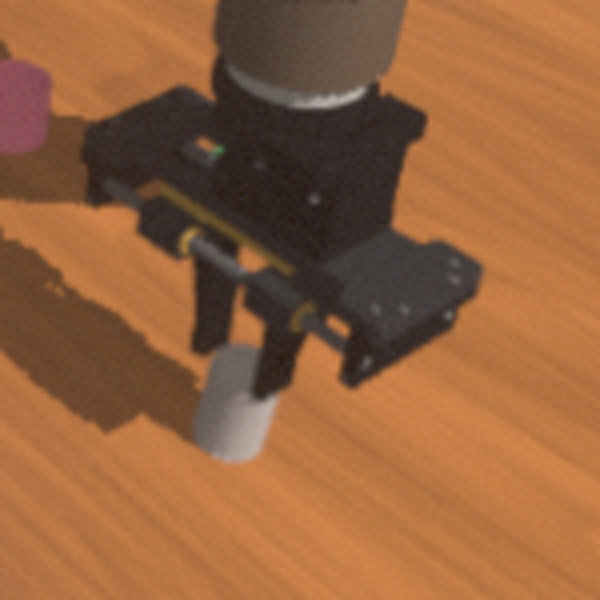

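The fingers have caught the flask off-centre on a chord, so the TCP is offset from the flask. Open gently, raise, and measure again.

>>> play_rows(steps=[{"ax": 0, "ay": 0, "az": 0, "dx": 0, "dy": 0, "dz": 0, "claw": 40}, {"ax": 0, "ay": 0, "az": 0, "dx": 0, "dy": 0, "dz": 0, "claw": 55}, {"ax": 0, "ay": 0, "az": 0, "dx": 0, "dy": 0, "dz": 0, "claw": 75}, {"ax": 0, "ay": 0, "az": 0, "dx": 0, "dy": 0, "dz": 0, "claw": 87}, {"ax": 0, "ay": 0, "az": 0, "dx": 0, "dy": 0, "dz": -20, "claw": 87}, {"ax": 0, "ay": 0, "az": 0, "dx": 0, "dy": 0, "dz": -40, "claw": 87}, {"ax": 0, "ay": 0, "az": 0, "dx": 0, "dy": 0, "dz": -40, "claw": 87}, {"ax": 0, "ay": 0, "az": 0, "dx": 0, "dy": 0, "dz": -10, "claw": 87}, {"ax": 0, "ay": 0, "az": 0, "dx": 0, "dy": 0, "dz": 0, "claw": 87}])

```text
time_s: 3.4
tcp_pos: [0.5438, 0.3827, 0.1488]
ee_rot: [[1.0, -0.0, 0.001], [-0.0, -1.0, 0.002], [0.001, -0.002, -1.0]]
wrist_force: [-0.1, 0.3, 0.2]
gripper_width: 0.992
gripper_force: 0.0
```

```bash
python3 -c "
from m import *
go(.5436,.381,.15); S=snap('scene','s4'); go(.5436,.381,.15)
print(flask(S,389,285,.052,.019))
X=cloud(S); f=S['frame']
# gripper/finger points above bench near the tool
m=(X[...,2]>.135)&(X[...,2]<.19)&(abs(X[...,0]-.54)<.1)&(abs(X[...,1]-.39)<.1)&(S['range_z']>0)
P=X[m]
for lo,hi in((.3,.39),(.39,.5)):
    q=P[(P[:,1]>lo)&(P[:,1]<hi)]; print(len(q),np.percentile(q,[2,10,50,90,98],axis=0).round(4).tolist())
cv2.imwrite('pics/s4c.png',cv2.resize(S['frame'][170:320,330:480],(600,600),interpolation=2))"
```

```text
t 3.4 tcp [0.5438 0.3827 0.1488] head -0.0 tilt 0.12 delta mm [-0.2  1.7 -1.2] turn [-0.11 -0.06 -0.  ] F [-0.1  0.3  0.2] w 86.3 gf 0.0 j [ 49.  28.   2.  -0. -63.  41.]
t 3.45 tcp [0.5429 0.382  0.1467] head -0.02 tilt 0.11 delta mm [ 0.7  1.  -3.3] turn [ 0.03  0.11 -0.02] F [-0.6  0.6 -0.6] w 86.6 gf 0.0 j [ 49.  28.   1.  -0. -63.  41.]
(array([0.5439, 0.3865]), np.float64(0.0176), 89, array([-0.004,  0.   ,  0.051]))
139 [[0.5336, 0.334, 0.1598], [0.5361, 0.3363, 0.1631], [0.5492, 0.342, 0.1759], [0.5535, 0.3435, 0.1876], [0.5546, 0.344, 0.1889]]
134 [[0.5329, 0.4287, 0.161], [0.5372, 0.4303, 0.1637], [0.5512, 0.4368, 0.1748], [0.5547, 0.4384, 0.1869], [0.5555, 0.4392, 0.1897]]
```

View pics/s4c.png

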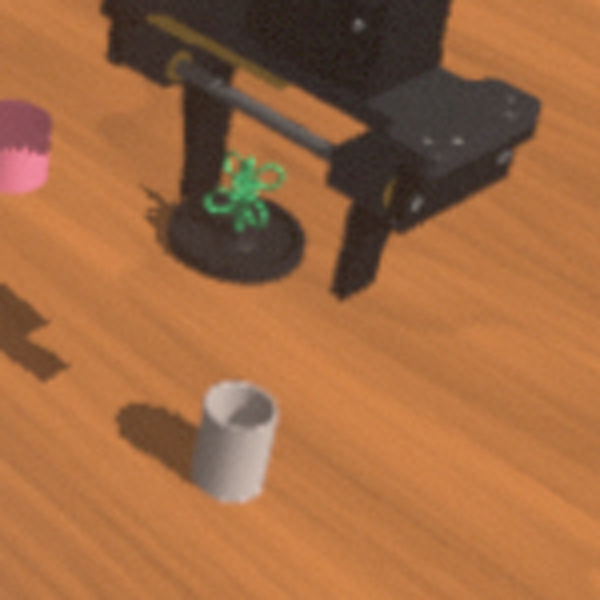

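The flask is upright at the same spot. The fingertips (about z 0.16 in the depth image) are about 26 mm higher than the reported TCP (0.148) implies, so I gripped only the rim. I'll descend further, checking force and depth.

>>> play_rows(steps=[{"ax": 0, "ay": 0, "az": 0, "dx": 0, "dy": 0, "dz": 35, "claw": 87}, {"ax": 0, "ay": 0, "az": 0, "dx": 0, "dy": 0, "dz": 35, "claw": 87}, {"ax": 0, "ay": 0, "az": 0, "dx": 0, "dy": 0, "dz": 30, "claw": 87}, {"ax": 0, "ay": 0, "az": 0, "dx": 0, "dy": 0, "dz": 20, "claw": 87}, {"ax": 0, "ay": 0, "az": 0, "dx": 0, "dy": 0, "dz": 0, "claw": 87}])

```text
time_s: 3.95
tcp_pos: [0.54, 0.3789, 0.0209]
ee_rot: [[1.0, -0.001, -0.01], [-0.001, -1.0, -0.009], [-0.01, 0.009, -1.0]]
wrist_force: [0.1, -0.2, -1.5]
gripper_width: 1.004
gripper_force: 0.0
```

```bash
cat >> m.py <<'E'
def fingers(S,p,tip):
    X=cloud(S); d=X-np.array(p); m=(abs(d[...,0])<.03)&(abs(d[...,1])<.075)&(X[...,2]>tip)&(X[...,2]<p[2]+.045)&(S['frame'].max(2)<75)&(S['range_z']>0)
    P=X[m]; 
    for s in(-1,1):
        q=P[(P[:,1]-p[1]-.004)*s>0]
        if len(q): print('finger',s,len(q),np.percentile(q,[1,5,50,95,99],axis=0).round(4).tolist())
E
python3 -c "
from m import *
go(.5436,.382,.01); S=snap('scene','s5'); s=sense(); go(.5436,.382,.01)
print(flask(S,389,285,.052,.019)); fingers(S,s['tcp_pos'],.015)
cv2.imwrite('pics/s5c.png',cv2.resize(S['frame'][180:330,330:480],(600,600),interpolation=2))"
```

```text
t 3.95 tcp [0.54   0.3789 0.0209] head -0.06 tilt 0.77 delta mm [ 3.7 -3.2 10.8] turn [ 0.53  0.57 -0.06] F [ 0.1 -0.2 -1.5] w 87.3 gf 0.0 j [ 49.  36.  -6.  -0. -49.  41.]
t 4.0 tcp [0.5417 0.3804 0.0237] head -0.01 tilt 0.48 delta mm [ 2.  -1.7 13.7] turn [ 0.34  0.33 -0.01] F [0.1 0.1 0.2] w 86.8 gf 0.0 j [ 49.  36.  -6.  -0. -49.  41.]
(array([0.5434, 0.3891]), np.float64(0.0293), 139, array([-0.003,  0.001,  0.126]))
finger -1 93 [[0.5344, 0.3308, 0.0352], [0.5355, 0.3318, 0.0374], [0.5476, 0.3381, 0.0522], [0.5505, 0.3398, 0.0675], [0.5516, 0.3405, 0.0681]]
finger 1 82 [[0.5301, 0.4269, 0.0362], [0.5316, 0.4293, 0.0382], [0.5472, 0.4334, 0.0501], [0.5519, 0.4357, 0.0665], [0.5524, 0.4367, 0.0683]]
```

View pics/s5c.png

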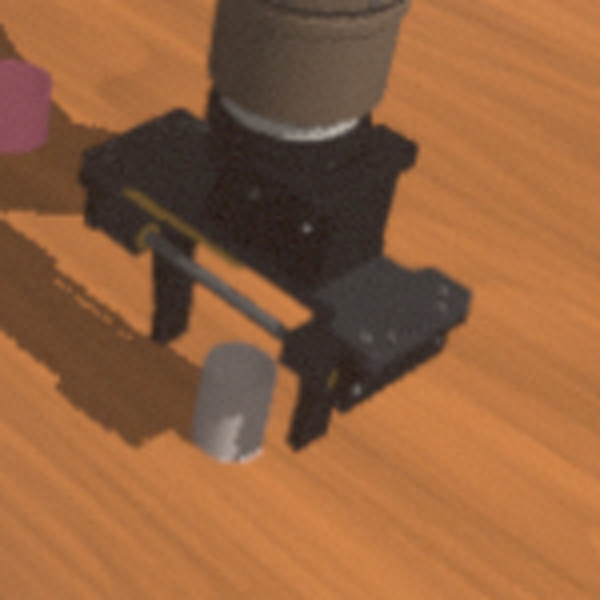

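The fingers now straddle the flask, with tips about 34 mm up (offset confirmed). Lower 13 mm and close.

>>> play_rows(steps=[{"ax": 0, "ay": 0, "az": 0, "dx": 0, "dy": 0, "dz": 13, "claw": 87}, {"ax": 0, "ay": 0, "az": 0, "dx": 0, "dy": 0, "dz": 0, "claw": 60}, {"ax": 0, "ay": 0, "az": 0, "dx": 0, "dy": 0, "dz": 0, "claw": 48}, {"ax": 0, "ay": 0, "az": 0, "dx": 0, "dy": 0, "dz": 0, "claw": 44}, {"ax": 0, "ay": 0, "az": 0, "dx": 0, "dy": 0, "dz": 0, "claw": 40}, {"ax": 0, "ay": 0, "az": 0, "dx": 0, "dy": 0, "dz": 0, "claw": 34}, {"ax": 0, "ay": 0, "az": 0, "dx": 0, "dy": 0, "dz": 0, "claw": 30}, {"ax": 0, "ay": 0, "az": 0, "dx": 0, "dy": 0, "dz": 0, "claw": 30}])

```text
time_s: 4.8
tcp_pos: [0.5437, 0.3825, 0.0147]
ee_rot: [[1.0, 0.0, 0.0], [0.0, -1.0, 0.0], [0.0, -0.0, -1.0]]
wrist_force: [0.8, -0.4, 0.0]
gripper_width: 0.449
gripper_force: 0.0
```

```bash
python3 -c "
from m import *
go(.6167,.153,.15); print('f',sense()['gripper_force'])"
```

```text
t 4.8 tcp [0.5437 0.3825 0.0147] head 0.01 tilt 0.01 delta mm [  72.9  229.5 -135.3] turn [-0.01 -0.01  0.01] F [ 0.8 -0.4  0. ] w 39.1 gf 0.0 j [ 49.  36.  -6.   0. -48.  41.]
f 0.0
```

>>> play_rows(steps=[{"ax": 0, "ay": 0, "az": 0, "dx": 0, "dy": 0, "dz": 0, "claw": 28}, {"ax": 0, "ay": 0, "az": 0, "dx": 0, "dy": 0, "dz": 0, "claw": 28}, {"ax": 0, "ay": 0, "az": 0, "dx": 0, "dy": 0, "dz": 0, "claw": 28}, {"ax": 0, "ay": 0, "az": 0, "dx": 0, "dy": 0, "dz": -5, "claw": 28}, {"ax": 0, "ay": 0, "az": 0, "dx": 0, "dy": 0, "dz": -10, "claw": 28}, {"ax": 0, "ay": 0, "az": 0, "dx": 0, "dy": 0, "dz": 0, "claw": 28}])

```text
time_s: 5.4
tcp_pos: [0.5447, 0.3833, 0.0315]
ee_rot: [[1.0, 0.001, 0.003], [0.001, -1.0, 0.002], [0.003, -0.002, -1.0]]
wrist_force: [0.6, -0.6, -1.8]
gripper_width: 0.416
gripper_force: 30.0
```

```bash
python3 -c "
from m import *
go(.6167,.1538,.15)"
```

```text
t 5.4 tcp [0.5447 0.3833 0.0315] head 0.03 tilt 0.2 delta mm [  72.2  229.3 -118.9] turn [-0.13 -0.15  0.03] F [ 0.6 -0.6 -1.8] w 36.2 gf 29.999294525332516 j [ 49.  35.  -5.   0. -49.  41.]
```

Gripped at 30 N. Lift and carry over the small base.

>>> play_rows(steps=[{"ax": 0, "ay": 0, "az": 0, "dx": 0, "dy": 0, "dz": -25, "claw": 28}, {"ax": 0, "ay": 0, "az": 0, "dx": 0, "dy": 0, "dz": -30, "claw": 28}, {"ax": 0, "ay": 0, "az": 0, "dx": 5, "dy": 15, "dz": -20, "claw": 28}, {"ax": 0, "ay": 0, "az": 0, "dx": 10, "dy": 32, "dz": 0, "claw": 28}, {"ax": 0, "ay": 0, "az": 0, "dx": 11, "dy": 35, "dz": 0, "claw": 28}, {"ax": 0, "ay": 0, "az": 0, "dx": 11, "dy": 35, "dz": 0, "claw": 28}, {"ax": 0, "ay": 0, "az": 0, "dx": 11, "dy": 35, "dz": 0, "claw": 28}, {"ax": 0, "ay": 0, "az": 0, "dx": 11, "dy": 35, "dz": 0, "claw": 28}, {"ax": 0, "ay": 0, "az": 0, "dx": 9, "dy": 29, "dz": 0, "claw": 28}, {"ax": 0, "ay": 0, "az": 0, "dx": 5, "dy": 14, "dz": 0, "claw": 28}, {"ax": 0, "ay": 0, "az": 0, "dx": 0, "dy": 0, "dz": 0, "claw": 28}, {"ax": 0, "ay": 0, "az": 0, "dx": 0, "dy": 0, "dz": 0, "claw": 28}])

```text
time_s: 6.6
tcp_pos: [0.6168, 0.1527, 0.1046]
ee_rot: [[1.0, -0.0, 0.0], [-0.0, -1.0, 0.0], [0.0, -0.0, -1.0]]
wrist_force: [-0.1, 0.4, -0.6]
gripper_width: 0.419
gripper_force: 30.0
```

```bash
python3 -c "
from m import *
go(.6167,.1538,.021); S=snap('scene','s6'); T=snap('top','t6')
cv2.imwrite('pics/s6c.png',cv2.resize(S['frame'][130:280,220:370],(600,600),interpolation=2))"
```

```text
t 6.6 tcp [0.6168 0.1527 0.1046] head -0.01 tilt 0.02 delta mm [-0.1 -1.1 83.6] turn [-0.02 -0.01 -0.01] F [-0.1  0.4 -0.6] w 36.5 gf 29.99937986925943 j [ 28.  28.  -6.  -0. -56.  62.]
```

View pics/s6c.png

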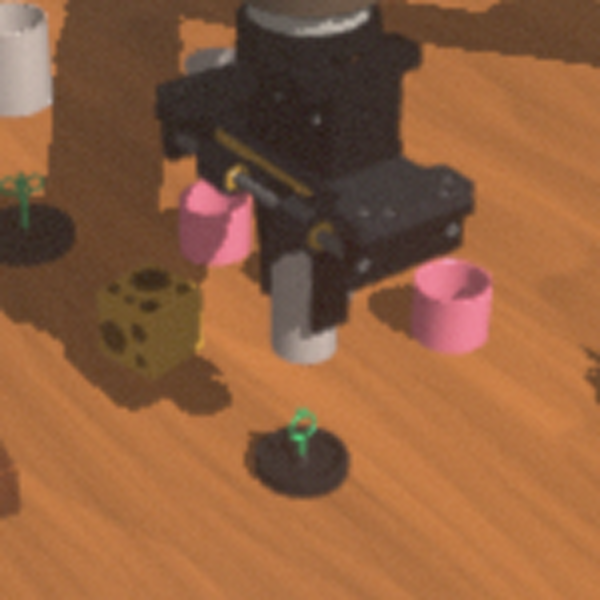

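The flask hangs upright above the small base, about on axis. I'll check base and flask in the same scene frame.

```bash
cat >> m.py <<'E'
def scbase(c,u,v,ro,w=26):
    b,g,r=np.moveaxis(c['frame'].astype(float),2,0); m=(win(c,u,v,w)&(r<1.8*b)&(g<1.25*r)&(r<125)).astype(np.uint8)
    k=max(cv2.findContours(m,0,1)[0],key=cv2.contourArea).reshape(-1,2)
    A=plane(c,k[:,0],k[:,1],.012)[:,:2];B=plane(c,k[:,0],k[:,1],0)[:,:2]
    d=A.mean(0)-np.array(c['xyz'])[:2]; d/=np.linalg.norm(d); n=np.array([-d[1],d[0]])
    q=A@n; along=((A@d).max(),(B@d).min()); s=(q.max()+q.min())/2
    return 'width',round(np.ptp(q),4),'len',round(along[0]-along[1],4),np.round(n*s+d*np.mean(along),4), 'far',along[0]-ro-np.mean(along)
def wall(c,u,v,r,z0,z1,w=24):
    X=cloud(c);f=c['frame'].astype(int); m=win(c,u,v,w)&(c['range_z']>0)&(X[...,2]>z0)&(X[...,2]<z1)&(np.ptp(f,axis=2)<22)&(f.max(2)>80)
    P=X[m]; d=P[:,:2].mean(0)-np.array(c['xyz'])[:2]; c0=P[:,:2].mean(0)+d/np.linalg.norm(d)*r*.7
    s=least_squares(lambda p:np.hypot(*(P[:,:2]-p).T)-r,c0,loss='soft_l1',f_scale=.001)
    return len(P),s.x.round(4),np.abs(s.fun).mean().round(4),P[:,2].min().round(4)
E
python3 - <<'E'
from m import *
S=load('s6');S0=load('scene0')
print('small base',scbase(S,295,244,.029),scbase(S0,295,244,.029))
print('med',scbase(S0,227,188,.036),'large',scbase(S0,390,229,.043))
print('in hand',wall(S,295,205,.019,.08,.13), 'on bench',wall(S0,389,280,.019,.006,.048),'med',wall(S0,274,155,.026,.006,.06),'lg',wall(S0,222,145,.033,.006,.07))
E
```

```text
small base ('width', np.float64(0.0533), 'len', np.float64(0.0502), array([0.6167, 0.1573]), 'far', np.float64(-0.003893648975826558)) ('width', np.float64(0.0533), 'len', np.float64(0.0547), array([0.6153, 0.1555]), 'far', np.float64(-0.0016291250086282183))
med ('width', np.float64(0.0654), 'len', np.float64(0.0608), array([ 0.6245, -0.1708]), 'far', np.float64(-0.005594551739383946)) large ('width', np.float64(0.0817), 'len', np.float64(0.1269), array([0.3641, 0.2289]), 'far', np.float64(0.02047222066740101))
in hand (119, array([0.6145, 0.157 ]), np.float64(0.0013), np.float64(0.094)) on bench (182, array([0.5434, 0.3873]), np.float64(0.0014), np.float64(0.0063)) med (52, array([ 0.4125, -0.2233]), np.float64(0.0016), np.float64(0.0109)) lg (51, array([ 0.5182, -0.3786]), np.float64(0.0017), np.float64(0.007))
```

In hand the flask is at (0.6145, 0.157) and the base at about (0.616, 0.157) in the same frame. That's good enough to lower.

>>> play_rows(steps=[{"ax": 0, "ay": 0, "az": 0, "dx": 0, "dy": 0, "dz": 20, "claw": 28}, {"ax": 0, "ay": 0, "az": 0, "dx": 0, "dy": 0, "dz": 25, "claw": 28}, {"ax": 0, "ay": 0, "az": 0, "dx": 0, "dy": 0, "dz": 15, "claw": 28}, {"ax": 0, "ay": 0, "az": 0, "dx": 0, "dy": 0, "dz": 8, "claw": 28}, {"ax": 0, "ay": 0, "az": 0, "dx": 0, "dy": 0, "dz": 4, "claw": 28}, {"ax": 0, "ay": 0, "az": 0, "dx": 0, "dy": 0, "dz": 3, "claw": 28}, {"ax": 0, "ay": 0, "az": 0, "dx": 0, "dy": 0, "dz": 3, "claw": 28}, {"ax": 0, "ay": 0, "az": 0, "dx": 0, "dy": 0, "dz": 0, "claw": 28}, {"ax": 0, "ay": 0, "az": 0, "dx": 0, "dy": 0, "dz": 0, "claw": 28}])

```text
time_s: 7.6
tcp_pos: [0.6171, 0.1526, 0.0271]
ee_rot: [[1.0, 0.0, 0.001], [0.0, -1.0, 0.0], [0.001, -0.0, -1.0]]
wrist_force: [0.6, -0.3, -0.7]
gripper_width: 0.416
gripper_force: 30.0
```

```bash
python3 -c "
from m import *
go(.6167,.1538,.0205)"
```

```text
t 7.6 tcp [0.6171 0.1526 0.0271] head 0.01 tilt 0.05 delta mm [-0.4 -1.2  6.6] turn [-0.02 -0.05  0.01] F [ 0.6 -0.3 -0.7] w 36.2 gf 29.999170283481362 j [ 28.  33. -10.   0. -47.  62.]
```

>>> play_rows(steps=[{"ax": 0, "ay": 0, "az": 0, "dx": 0, "dy": -0.5, "dz": 2, "claw": 28}, {"ax": 0, "ay": 0, "az": 0, "dx": 0, "dy": -0.5, "dz": 2, "claw": 28}, {"ax": 0, "ay": 0, "az": 0, "dx": 0, "dy": 0, "dz": 1.5, "claw": 28}, {"ax": 0, "ay": 0, "az": 0, "dx": 0, "dy": 0, "dz": 1, "claw": 28}, {"ax": 0, "ay": 0, "az": 0, "dx": 0, "dy": 0, "dz": 0, "claw": 28}])

```text
time_s: 8.1
tcp_pos: [0.6168, 0.1535, 0.0206]
ee_rot: [[1.0, 0.0, 0.0], [0.0, -1.0, -0.0], [0.0, 0.0, -1.0]]
wrist_force: [-1.7, 0.5, 3.3]
gripper_width: 0.419
gripper_force: 30.0
```

Touching the floor at about 4 N. Release and raise.

>>> play_rows(steps=[{"ax": 0, "ay": 0, "az": 0, "dx": 0, "dy": 0, "dz": 0, "claw": 44}, {"ax": 0, "ay": 0, "az": 0, "dx": 0, "dy": 0, "dz": 0, "claw": 60}, {"ax": 0, "ay": 0, "az": 0, "dx": 0, "dy": 0, "dz": 0, "claw": 80}, {"ax": 0, "ay": 0, "az": 0, "dx": 0, "dy": 0, "dz": 0, "claw": 87}, {"ax": 0, "ay": 0, "az": 0, "dx": 0, "dy": 0, "dz": -10, "claw": 87}, {"ax": 0, "ay": 0, "az": 0, "dx": 0, "dy": 0, "dz": -30, "claw": 87}, {"ax": 0, "ay": 0, "az": 0, "dx": 0, "dy": 0, "dz": -40, "claw": 87}, {"ax": 0, "ay": 0, "az": 0, "dx": 0, "dy": 0, "dz": -40, "claw": 87}, {"ax": 0, "ay": 0, "az": 0, "dx": 0, "dy": 0, "dz": -20, "claw": 87}, {"ax": 0, "ay": 0, "az": 0, "dx": 0, "dy": 0, "dz": 0, "claw": 87}])

```text
time_s: 9.1
tcp_pos: [0.6191, 0.1543, 0.1653]
ee_rot: [[1.0, 0.001, 0.009], [0.001, -1.0, 0.004], [0.009, -0.004, -1.0]]
wrist_force: [0.1, 1.0, 0.3]
gripper_width: 0.996
gripper_force: 0.0
```

```bash
python3 -c "
from m import *
go(.415,-.2295,.16); S=snap('scene','s7')
print(wall(S,295,230,.019,.02,.05),flask(S,295,230,.058,.019))"
```

```text
t 9.1 tcp [0.6191 0.1543 0.1653] head 0.04 tilt 0.55 delta mm [-204.4  383.7    2.2] turn [-0.2  -0.51  0.05] F [0.1 1.  0.3] w 86.7 gf 0.0 j [ 29.  25.  -2.   0. -63.  61.]
(37, array([0.6152, 0.1589]), np.float64(0.0009), np.float64(0.0205)) (array([0.6156, 0.1574]), np.float64(0.0179), 72, array([-0.004, -0.001,  0.056]))
```

Small flask stands in its base, aligned within about 1 mm. Now the medium flask.

>>> play_rows(steps=[{"ax": 0, "ay": 0, "az": 0, "dx": -8, "dy": 15, "dz": 0, "claw": 87}, {"ax": 0, "ay": 0, "az": 0, "dx": -17, "dy": 33, "dz": 0, "claw": 87}, {"ax": 0, "ay": 0, "az": 0, "dx": -19, "dy": 36, "dz": 0, "claw": 87}, {"ax": 0, "ay": 0, "az": 0, "dx": -19, "dy": 36, "dz": 0, "claw": 87}, {"ax": 0, "ay": 0, "az": 0, "dx": -19, "dy": 36, "dz": 0, "claw": 87}, {"ax": 0, "ay": 0, "az": 0, "dx": -19, "dy": 36, "dz": 0, "claw": 87}, {"ax": 0, "ay": 0, "az": 0, "dx": -19, "dy": 36, "dz": 0, "claw": 87}, {"ax": 0, "ay": 0, "az": 0, "dx": -19, "dy": 36, "dz": 0, "claw": 87}, {"ax": 0, "ay": 0, "az": 0, "dx": -19, "dy": 36, "dz": 0, "claw": 87}, {"ax": 0, "ay": 0, "az": 0, "dx": -19, "dy": 36, "dz": 0, "claw": 87}, {"ax": 0, "ay": 0, "az": 0, "dx": -17, "dy": 33, "dz": 0, "claw": 87}, {"ax": 0, "ay": 0, "az": 0, "dx": -8, "dy": 15, "dz": 0, "claw": 87}, {"ax": 0, "ay": 0, "az": 0, "dx": 0, "dy": 0, "dz": 0, "claw": 87}, {"ax": 0, "ay": 0, "az": 0, "dx": 0, "dy": 0, "dz": 0, "claw": 87}])

```text
time_s: 10.55
tcp_pos: [0.4135, -0.2307, 0.159]
ee_rot: [[1.0, -0.001, -0.002], [-0.001, -1.0, 0.001], [-0.002, -0.001, -1.0]]
wrist_force: [0.4, -0.1, 0.1]
gripper_width: 0.999
gripper_force: 0.0
```

```bash
python3 -c "
from m import *
go(.415,-.2295,.018); S=snap('scene','s8'); s=sense(); go(.415,-.2295,.018)
print(wall(S,274,155,.026,.006,.06),flask(S,274,155,.066,.026)); fingers(S,s['tcp_pos'],.1)"
```

```text
t 10.55 tcp [ 0.4135 -0.2307  0.159 ] head -0.07 tilt 0.13 delta mm [  1.8  -1.1 141. ] turn [-0.04  0.13 -0.07] F [ 0.4 -0.1  0.1] w 86.9 gf 0.0 j [ -9.  10. -24.  -0. -56.  99.]
t 10.6 tcp [ 0.4141 -0.2303  0.1593] head 0.0 tilt 0.1 delta mm [  1.1  -0.7 141.3] turn [-0.03  0.1   0.  ] F [0.  0.6 0.2] w 87.0 gf 0.0 j [ -9.  10. -24.  -0. -56.  99.]
(50, array([ 0.4118, -0.2219]), np.float64(0.0016), np.float64(0.0098)) (array([ 0.4146, -0.2265]), np.float64(0.025), 49, array([-0.005, -0.001,  0.063]))
finger -1 69 [[0.404, -0.28, 0.1705], [0.4064, -0.2776, 0.1717], [0.4166, -0.2722, 0.1878], [0.4235, -0.2688, 0.2032], [0.4247, -0.2678, 0.2038]]
finger 1 62 [[0.4014, -0.1817, 0.172], [0.4049, -0.1807, 0.1733], [0.4155, -0.1759, 0.1859], [0.424, -0.1716, 0.2026], [0.4246, -0.1711, 0.2034]]
```

>>> play_rows(steps=[{"ax": 0, "ay": 0, "az": 0, "dx": 0, "dy": 0, "dz": 20, "claw": 87}, {"ax": 0, "ay": 0, "az": 0, "dx": 0, "dy": 0, "dz": 35, "claw": 87}, {"ax": 0, "ay": 0, "az": 0, "dx": 0, "dy": 0, "dz": 35, "claw": 87}, {"ax": 0, "ay": 0, "az": 0, "dx": 0, "dy": 0, "dz": 30, "claw": 87}, {"ax": 0, "ay": 0, "az": 0, "dx": 0, "dy": 0, "dz": 16, "claw": 87}, {"ax": 0, "ay": 0, "az": 0, "dx": 0, "dy": 0, "dz": 5, "claw": 75}, {"ax": 0, "ay": 0, "az": 0, "dx": 0, "dy": 0, "dz": 0, "claw": 65}, {"ax": 0, "ay": 0, "az": 0, "dx": 0, "dy": 0, "dz": 0, "claw": 58}, {"ax": 0, "ay": 0, "az": 0, "dx": 0, "dy": 0, "dz": 0, "claw": 54}, {"ax": 0, "ay": 0, "az": 0, "dx": 0, "dy": 0, "dz": 0, "claw": 48}, {"ax": 0, "ay": 0, "az": 0, "dx": 0, "dy": 0, "dz": 0, "claw": 42}, {"ax": 0, "ay": 0, "az": 0, "dx": 0, "dy": 0, "dz": 0, "claw": 42}, {"ax": 0, "ay": 0, "az": 0, "dx": 0, "dy": 0, "dz": 0, "claw": 42}, {"ax": 0, "ay": 0, "az": 0, "dx": 0, "dy": 0, "dz": 0, "claw": 42}])

```text
time_s: 12.0
tcp_pos: [0.4153, -0.2307, 0.0198]
ee_rot: [[1.0, 0.0, 0.001], [0.0, -1.0, -0.0], [0.001, 0.0, -1.0]]
wrist_force: [-1.1, 1.4, 6.1]
gripper_width: 0.576
gripper_force: 29.9
```

>>> play_rows(steps=[{"ax": 0, "ay": 0, "az": 0, "dx": 0, "dy": 0, "dz": -5, "claw": 42}, {"ax": 0, "ay": 0, "az": 0, "dx": 0, "dy": 0, "dz": -20, "claw": 42}, {"ax": 0, "ay": 0, "az": 0, "dx": 0, "dy": 0, "dz": -35, "claw": 42}, {"ax": 0, "ay": 0, "az": 0, "dx": 0, "dy": 0, "dz": -30, "claw": 42}, {"ax": 0, "ay": 0, "az": 0, "dx": 15, "dy": -4, "dz": -10, "claw": 42}, {"ax": 0, "ay": 0, "az": 0, "dx": 32, "dy": -8, "dz": 0, "claw": 42}, {"ax": 0, "ay": 0, "az": 0, "dx": 38, "dy": -10, "dz": 0, "claw": 42}, {"ax": 0, "ay": 0, "az": 0, "dx": 38, "dy": -11, "dz": 0, "claw": 42}, {"ax": 0, "ay": 0, "az": 0, "dx": 38, "dy": -11, "dz": 0, "claw": 42}, {"ax": 0, "ay": 0, "az": 0, "dx": 32, "dy": -8, "dz": 0, "claw": 42}, {"ax": 0, "ay": 0, "az": 0, "dx": 15, "dy": -4, "dz": 0, "claw": 42}, {"ax": 0, "ay": 0, "az": 0, "dx": 0, "dy": 0, "dz": 0, "claw": 42}, {"ax": 0, "ay": 0, "az": 0, "dx": 0, "dy": 0, "dz": 0, "claw": 42}])

```text
time_s: 13.3
tcp_pos: [0.6216, -0.1743, 0.1179]
ee_rot: [[1.0, -0.0, -0.003], [-0.0, -1.0, 0.001], [-0.003, -0.001, -1.0]]
wrist_force: [0.1, -0.4, -2.1]
gripper_width: 0.581
gripper_force: 29.9
```

```bash
python3 -c "
from m import *
go(.6235,-.175,.026); S=snap('scene','s9')
print(wall(S,226,150,.026,.1,.16),scbase(S,227,188,.036)); 
X=cloud(S); f=S['frame'].astype(int)
m=win(S,227,188,30)&(X[...,2]>-.01)&(X[...,2]<.03)&(f[...,2]<1.8*f[...,0])&(f[...,1]<1.2*f[...,2])
print(m.sum(),np.percentile(X[m],[1,50,99],axis=0).round(4).tolist())
cv2.imwrite('pics/s9c.png',cv2.resize(S['frame'][90:240,150:300],(600,600),interpolation=2))"
```

```text
t 13.3 tcp [ 0.6216 -0.1743  0.1179] head -0.0 tilt 0.17 delta mm [ 2.1  0.7 91.9] turn [-0.04  0.17 -0.  ] F [ 0.1 -0.4 -2.1] w 50.5 gf 29.897944905314944 j [ -1.  28.  -3.  -0. -58.  91.]
(207, array([ 0.6189, -0.1705]), np.float64(0.0014), np.float64(0.1028)) ('width', np.float64(0.0655), 'len', np.float64(0.0608), array([ 0.6245, -0.1708]), 'far', np.float64(-0.00559439007884982))
272 [[0.5747, -0.2611, -0.0026], [0.6274, -0.1675, 0.0053], [0.7312, -0.0981, 0.0122]]
```

View pics/s9c.png

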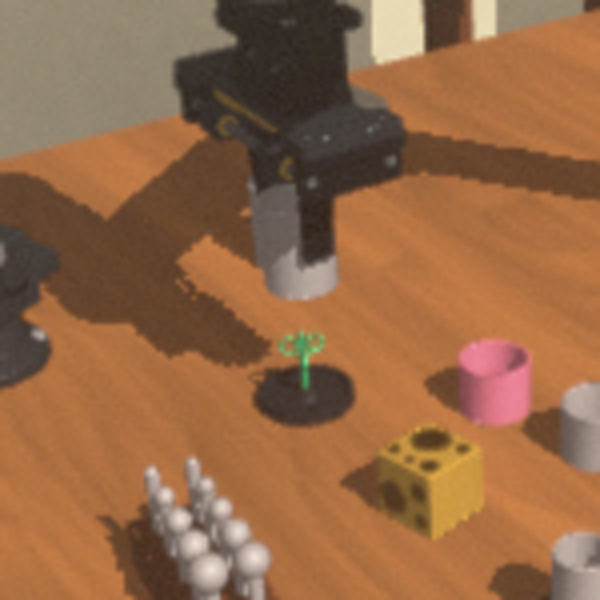

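The medium flask hangs above its base, with its bottom centre near crop (302,280) and the base near (304,395). I'll shift about 2 mm in +x and lower.

>>> play_rows(steps=[{"ax": 0, "ay": 0, "az": 0, "dx": 1, "dy": 0, "dz": 15, "claw": 42}, {"ax": 0, "ay": 0, "az": 0, "dx": 0.5, "dy": 0, "dz": 25, "claw": 42}, {"ax": 0, "ay": 0, "az": 0, "dx": 0, "dy": 0, "dz": 20, "claw": 42}, {"ax": 0, "ay": 0, "az": 0, "dx": 0, "dy": 0, "dz": 12, "claw": 42}, {"ax": 0, "ay": 0, "az": 0, "dx": 0, "dy": 0, "dz": 6, "claw": 42}, {"ax": 0, "ay": 0, "az": 0, "dx": 0, "dy": 0, "dz": 4, "claw": 42}, {"ax": 0, "ay": 0, "az": 0, "dx": 0, "dy": 0, "dz": 2, "claw": 42}, {"ax": 0, "ay": 0, "az": 0, "dx": 0, "dy": 0, "dz": 0, "claw": 42}, {"ax": 0, "ay": 0, "az": 0, "dx": 0, "dy": 0, "dz": 0, "claw": 42}])

```text
time_s: 14.25
tcp_pos: [0.6248, -0.1746, 0.0358]
ee_rot: [[1.0, 0.0, 0.001], [0.0, -1.0, -0.0], [0.001, 0.0, -1.0]]
wrist_force: [-0.4, 0.2, -1.6]
gripper_width: 0.578
gripper_force: 29.9
```

>>> play_rows(steps=[{"ax": 0, "ay": 0, "az": 0, "dx": 0, "dy": 0, "dz": 2, "claw": 42}, {"ax": 0, "ay": 0, "az": 0, "dx": 0, "dy": 0, "dz": 2, "claw": 42}, {"ax": 0, "ay": 0, "az": 0, "dx": 0, "dy": 0, "dz": 2, "claw": 42}, {"ax": 0, "ay": 0, "az": 0, "dx": 0, "dy": 0, "dz": 1, "claw": 42}, {"ax": 0, "ay": 0, "az": 0, "dx": 0, "dy": 0, "dz": 0, "claw": 42}])

```text
time_s: 14.75
tcp_pos: [0.6241, -0.1745, 0.0277]
ee_rot: [[1.0, 0.0, -0.001], [0.0, -1.0, 0.0], [-0.001, -0.0, -1.0]]
wrist_force: [1.1, 0.2, -3.0]
gripper_width: 0.575
gripper_force: 29.9
```

```bash
python3 -c "
from m import *
go(.6235,-.175,.026); S=snap('scene','s10')
print(wall(S,226,180,.026,.02,.08))"
```

```text
t 14.75 tcp [ 0.6241 -0.1745  0.0277] head 0.01 tilt 0.03 delta mm [-0.6  0.5  1.7] turn [-0.    0.03  0.01] F [ 1.1  0.2 -3. ] w 50.1 gf 29.897879204399942 j [ -1.  34.  -8.  -0. -48.  91.]
(181, array([ 0.621, -0.17 ]), np.float64(0.0014), np.float64(0.0209))
```

It's inside the lip without contact. Lower 2–3 mm more, slowly.

>>> play_rows(steps=[{"ax": 0, "ay": 0, "az": 0, "dx": 0, "dy": 0, "dz": 1, "claw": 42}, {"ax": 0, "ay": 0, "az": 0, "dx": 0, "dy": 0, "dz": 1, "claw": 42}, {"ax": 0, "ay": 0, "az": 0, "dx": 0, "dy": 0, "dz": 0.5, "claw": 42}, {"ax": 0, "ay": 0, "az": 0, "dx": 0, "dy": 0, "dz": 0, "claw": 42}])

```text
time_s: 15.2
tcp_pos: [0.6244, -0.1745, 0.0259]
ee_rot: [[1.0, 0.0, 0.0], [0.0, -1.0, -0.0], [0.0, 0.0, -1.0]]
wrist_force: [-0.9, 0.1, 0.8]
gripper_width: 0.575
gripper_force: 29.9
```

>>> play_rows(steps=[{"ax": 0, "ay": 0, "az": 0, "dx": 0, "dy": 0, "dz": 0.5, "claw": 48}, {"ax": 0, "ay": 0, "az": 0, "dx": 0, "dy": 0, "dz": 0, "claw": 56}, {"ax": 0, "ay": 0, "az": 0, "dx": 0, "dy": 0, "dz": 0, "claw": 70}, {"ax": 0, "ay": 0, "az": 0, "dx": 0, "dy": 0, "dz": 0, "claw": 85}, {"ax": 0, "ay": 0, "az": 0, "dx": 0, "dy": 0, "dz": -3, "claw": 87}, {"ax": 0, "ay": 0, "az": 0, "dx": 0, "dy": 0, "dz": -20, "claw": 87}, {"ax": 0, "ay": 0, "az": 0, "dx": 0, "dy": 0, "dz": -40, "claw": 87}, {"ax": 0, "ay": 0, "az": 0, "dx": 0, "dy": 0, "dz": -40, "claw": 87}, {"ax": 0, "ay": 0, "az": 0, "dx": 0, "dy": 0, "dz": -35, "claw": 87}, {"ax": 0, "ay": 0, "az": 0, "dx": 0, "dy": 0, "dz": 0, "claw": 87}, {"ax": 0, "ay": 0, "az": 0, "dx": 0, "dy": 0, "dz": 0, "claw": 87}])

```text
time_s: 16.3
tcp_pos: [0.6246, -0.1744, 0.1642]
ee_rot: [[1.0, -0.0, 0.002], [-0.0, -1.0, 0.0], [0.002, -0.0, -1.0]]
wrist_force: [-0.0, -0.2, -0.9]
gripper_width: 1.001
gripper_force: 0.0
```

```bash
python3 -c "
from m import *
go(.52,-.384,.16); S=snap('scene','s11')
print(wall(S,226,175,.026,.02,.07),flask(S,226,170,.072,.026),wall(S,222,145,.033,.006,.07),flask(S,222,145,.076,.033))"
```

```text
t 16.3 tcp [ 0.6246 -0.1744  0.1642] head -0.0 tilt 0.14 delta mm [-104.6  209.6    3.8] turn [-0.02 -0.14 -0.  ] F [-0.  -0.2 -0.9] w 87.1 gf 0.0 j [ -1.  26.   0.  -0. -64.  91.]
(69, array([ 0.6248, -0.1794]), np.float64(0.022), np.float64(0.0203)) (array([ 0.6226, -0.1703]), np.float64(0.0247), 56, array([-0.005, -0.001,  0.07 ])) (103, array([ 0.5183, -0.3797]), np.float64(0.0089), np.float64(0.0074)) (array([ 0.5643, -0.3614]), np.float64(404.6077), 55, array([-0.005, -0.001,  0.249]))
```

>>> play_rows(steps=[{"ax": 0, "ay": 0, "az": 0, "dx": -7, "dy": 14, "dz": 0, "claw": 87}, {"ax": 0, "ay": 0, "az": 0, "dx": -15, "dy": 30, "dz": 0, "claw": 87}, {"ax": 0, "ay": 0, "az": 0, "dx": -19, "dy": 38, "dz": 0, "claw": 87}, {"ax": 0, "ay": 0, "az": 0, "dx": -20, "dy": 41, "dz": 0, "claw": 87}, {"ax": 0, "ay": 0, "az": 0, "dx": -20, "dy": 41, "dz": 0, "claw": 87}, {"ax": 0, "ay": 0, "az": 0, "dx": -15, "dy": 30, "dz": 0, "claw": 87}, {"ax": 0, "ay": 0, "az": 0, "dx": -7, "dy": 15, "dz": 0, "claw": 87}, {"ax": 0, "ay": 0, "az": 0, "dx": 0, "dy": 0, "dz": 0, "claw": 87}, {"ax": 0, "ay": 0, "az": 0, "dx": 0, "dy": 0, "dz": 0, "claw": 87}, {"ax": 0, "ay": 0, "az": 0, "dx": 0, "dy": 0, "dz": 0, "claw": 87}])

```text
time_s: 17.35
tcp_pos: [0.5217, -0.3826, 0.1626]
ee_rot: [[1.0, 0.001, -0.001], [0.001, -1.0, 0.0], [-0.001, -0.0, -1.0]]
wrist_force: [-0.7, -0.6, -0.1]
gripper_width: 0.998
gripper_force: 0.0
```

```bash
python3 -c "
from m import *
go(.521,-.384,.026); S=snap('scene','s12'); s=sense(); go(.521,-.384,.026)
print(wall(S,222,145,.033,.006,.07),flask(S,222,145,.076,.033)); fingers(S,s['tcp_pos'],.1)"
```

```text
t 17.35 tcp [ 0.5217 -0.3826  0.1626] head 0.08 tilt 0.05 delta mm [ -0.6   1.4 136.6] turn [-0.03  0.04  0.08] F [-0.7 -0.6 -0.1] w 86.8 gf 0.0 j [-22.  26.  -0.  -0. -64. 112.]
t 17.4 tcp [ 0.5219 -0.3825  0.1628] head 0.11 tilt 0.03 delta mm [ -0.8   1.6 136.8] turn [-0.02  0.02  0.11] F [0.9 0.6 0.7] w 86.9 gf 0.0 j [-22.  26.  -0.  -0. -64. 112.]
(89, array([ 0.518 , -0.3768]), np.float64(0.0097), np.float64(0.0068)) (array([ 0.5197, -0.3795]), np.float64(0.5238), 65, array([-0.005, -0.001,  0.075]))
finger -1 59 [[0.5115, -0.432, 0.1758], [0.513, -0.4296, 0.1774], [0.5227, -0.4249, 0.1907], [0.5298, -0.4209, 0.2064], [0.5309, -0.4196, 0.207]]
finger 1 64 [[0.5097, -0.3317, 0.1742], [0.5118, -0.3312, 0.1766], [0.5218, -0.3273, 0.1902], [0.5316, -0.3234, 0.2054], [0.5323, -0.3221, 0.2071]]
```

>>> play_rows(steps=[{"ax": 0, "ay": 0, "az": 0, "dx": -0.5, "dy": 1.5, "dz": 20, "claw": 87}, {"ax": 0, "ay": 0, "az": 0, "dx": 0, "dy": 0, "dz": 35, "claw": 87}, {"ax": 0, "ay": 0, "az": 0, "dx": 0, "dy": 0, "dz": 20, "claw": 87}, {"ax": 0, "ay": 0, "az": 0, "dx": 0, "dy": 0, "dz": 15, "claw": 87}, {"ax": 0, "ay": 0, "az": 0, "dx": 0, "dy": 0, "dz": 20, "claw": 87}, {"ax": 0, "ay": 0, "az": 0, "dx": 0, "dy": 0, "dz": 20, "claw": 87}, {"ax": 0, "ay": 0, "az": 0, "dx": 0, "dy": 0, "dz": 7, "claw": 82}, {"ax": 0, "ay": 0, "az": 0, "dx": 0, "dy": 0, "dz": 0, "claw": 75}, {"ax": 0, "ay": 0, "az": 0, "dx": 0, "dy": 0, "dz": 0, "claw": 71}, {"ax": 0, "ay": 0, "az": 0, "dx": 0, "dy": 0, "dz": 0, "claw": 67}, {"ax": 0, "ay": 0, "az": 0, "dx": 0, "dy": 0, "dz": 0, "claw": 60}, {"ax": 0, "ay": 0, "az": 0, "dx": 0, "dy": 0, "dz": 0, "claw": 55}, {"ax": 0, "ay": 0, "az": 0, "dx": 0, "dy": 0, "dz": 0, "claw": 55}, {"ax": 0, "ay": 0, "az": 0, "dx": 0, "dy": 0, "dz": 0, "claw": 55}])

```text
time_s: 18.8
tcp_pos: [0.5216, -0.3854, 0.0272]
ee_rot: [[1.0, 0.001, 0.002], [0.001, -1.0, -0.001], [0.002, 0.001, -1.0]]
wrist_force: [-0.5, 1.0, 6.0]
gripper_width: 0.741
gripper_force: 29.8
```

Gripped. Lift, then carry to the large base.

>>> play_rows(steps=[{"ax": 0, "ay": 0, "az": 0, "dx": 0, "dy": 0, "dz": -5, "claw": 55}, {"ax": 0, "ay": 0, "az": 0, "dx": 0, "dy": 0, "dz": -20, "claw": 55}, {"ax": 0, "ay": 0, "az": 0, "dx": 0, "dy": 0, "dz": -40, "claw": 55}, {"ax": 0, "ay": 0, "az": 0, "dx": 0, "dy": 0, "dz": -40, "claw": 55}, {"ax": 0, "ay": 0, "az": 0, "dx": 0, "dy": 0, "dz": -20, "claw": 55}, {"ax": 0, "ay": 0, "az": 0, "dx": 0, "dy": 0, "dz": 0, "claw": 55}])

```text
time_s: 19.4
tcp_pos: [0.5223, -0.3858, 0.1543]
ee_rot: [[1.0, 0.0, 0.006], [0.0, -1.0, -0.003], [0.006, 0.003, -1.0]]
wrist_force: [0.2, -0.9, -2.6]
gripper_width: 0.74
gripper_force: 29.8
```

>>> play_rows(steps=[{"ax": 0, "ay": 0, "az": 0, "dx": -4, "dy": -20, "dz": 0, "claw": 55}, {"ax": 0, "ay": 0, "az": 0, "dx": -8, "dy": -38, "dz": 0, "claw": 55}, {"ax": 0, "ay": 0, "az": 0, "dx": -9.5, "dy": -43.5, "dz": 0, "claw": 55}, {"ax": 0, "ay": 0, "az": 0, "dx": -9.5, "dy": -43.5, "dz": 0, "claw": 55}, {"ax": 0, "ay": 0, "az": 0, "dx": -9.5, "dy": -43.5, "dz": 0, "claw": 55}, {"ax": 0, "ay": 0, "az": 0, "dx": -9.5, "dy": -43.5, "dz": 0, "claw": 55}, {"ax": 0, "ay": 0, "az": 0, "dx": -9.5, "dy": -43.5, "dz": 0, "claw": 55}, {"ax": 0, "ay": 0, "az": 0, "dx": -9.5, "dy": -43.5, "dz": 0, "claw": 55}, {"ax": 0, "ay": 0, "az": 0, "dx": -9.5, "dy": -43.5, "dz": 0, "claw": 55}, {"ax": 0, "ay": 0, "az": 0, "dx": -9.5, "dy": -43.5, "dz": 0, "claw": 55}, {"ax": 0, "ay": 0, "az": 0, "dx": -9.5, "dy": -43.5, "dz": 0, "claw": 55}, {"ax": 0, "ay": 0, "az": 0, "dx": -9.5, "dy": -43.5, "dz": 0, "claw": 55}, {"ax": 0, "ay": 0, "az": 0, "dx": -9.5, "dy": -43.5, "dz": 0, "claw": 55}, {"ax": 0, "ay": 0, "az": 0, "dx": -9.5, "dy": -43.5, "dz": 0, "claw": 55}, {"ax": 0, "ay": 0, "az": 0, "dx": -7, "dy": -30, "dz": 0, "claw": 55}, {"ax": 0, "ay": 0, "az": 0, "dx": -4, "dy": -16, "dz": 0, "claw": 55}, {"ax": 0, "ay": 0, "az": 0, "dx": 0, "dy": 0, "dz": 0, "claw": 55}, {"ax": 0, "ay": 0, "az": 0, "dx": 0, "dy": 0, "dz": 0, "claw": 55}, {"ax": 0, "ay": 0, "az": 0, "dx": 0, "dy": 0, "dz": 0, "claw": 55}])

```text
time_s: 21.3
tcp_pos: [0.3832, 0.2396, 0.15]
ee_rot: [[1.0, -0.001, -0.002], [-0.001, -1.0, -0.002], [-0.002, 0.002, -1.0]]
wrist_force: [-0.0, -0.5, -2.7]
gripper_width: 0.738
gripper_force: 29.8
```

```bash
python3 -c "
from m import *
go(.3845,.241,.0332); S=snap('scene','s13')
print(wall(S,390,170,.033,.11,.19,40),scbase(S,390,229,.043))
cv2.imwrite('pics/s13c.png',cv2.resize(S['frame'][110:260,315:465],(600,600),interpolation=2))"
```

```text
t 21.3 tcp [0.3832 0.2396 0.15  ] head -0.05 tilt 0.15 delta mm [  1.5  -1.7 116.8] turn [ 0.11  0.11 -0.05] F [-0.  -0.5 -2.7] w 64.2 gf 29.81734295383376 j [ 53.   9. -28.  -0. -54.  37.]
(557, array([0.381 , 0.2441]), np.float64(0.0015), np.float64(0.1243)) ('width', np.float64(0.0817), 'len', np.float64(0.0721), array([0.386 , 0.2455]), 'far', np.float64(-0.006968443210694453))
```

View pics/s13c.png

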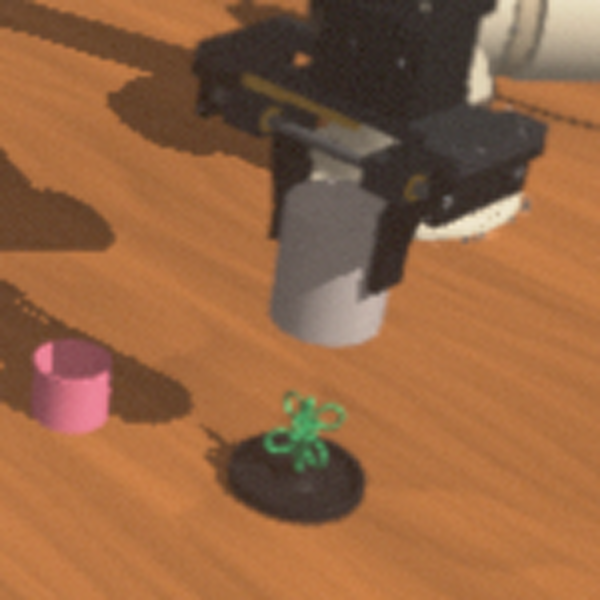

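The large flask hangs above its base, with its bottom at crop (328,325) and the base at (297,477). I'll shift by +2.5 mm x and +1 mm y, then lower to just above the wax/lip region and re-measure.

>>> play_rows(steps=[{"ax": 0, "ay": 0, "az": 0, "dx": 1.5, "dy": -1, "dz": 10, "claw": 55}, {"ax": 0, "ay": 0, "az": 0, "dx": 0.5, "dy": 0, "dz": 20, "claw": 55}, {"ax": 0, "ay": 0, "az": 0, "dx": 0, "dy": 0, "dz": 12, "claw": 55}, {"ax": 0, "ay": 0, "az": 0, "dx": 0, "dy": 0, "dz": 0, "claw": 55}, {"ax": 0, "ay": 0, "az": 0, "dx": 0, "dy": 0, "dz": 0, "claw": 55}])

```text
time_s: 21.85
tcp_pos: [0.386, 0.2416, 0.1089]
ee_rot: [[1.0, -0.0, -0.0], [-0.0, -1.0, -0.001], [-0.0, 0.001, -1.0]]
wrist_force: [-0.9, 0.3, -2.0]
gripper_width: 0.742
gripper_force: 29.8
```

Run:
```python
from m import *
go(.386,.241,.0332); S=snap('scene','s14')
print(wall(S,390,190,.033,.06,.15,40))
# wax positions in scene and top frames, for offset against the bases
for nm,c,pts in(('top',load('top0'),((229,194),(358,190),(194,286))),('scene',load('scene0'),((295,244),(227,185),(390,222)))):
    X=cloud(c); b,g,r=np.moveaxis(c['frame'].astype(float),2,0)
    for u,v in pts:
        m=win(c,u,v,26)&(g>1.25*r)&(X[...,2]>.0)&(X[...,2]<.09); P=X[m]
        print(nm,m.sum(),P.mean(0).round(4),P.min(0).round(4),P.max(0).round(4))
```

```text
t 21.85 tcp [0.386  0.2416 0.1089] head -0.02 tilt 0.03 delta mm [ 0.   0.5 75.7] turn [ 0.03  0.01 -0.02] F [-0.9  0.3 -2. ] w 64.6 gf 29.81812319900655 j [ 53.  12. -31.   0. -47.  37.]
(562, array([0.3837, 0.2465]), np.float64(0.0015), np.float64(0.0605))
top 31 [0.6176 0.1544 0.0213] [0.6077 0.15   0.002 ] [0.6289 0.1613 0.0469]
top 80 [ 0.6262 -0.1788  0.0286] [ 0.6089 -0.1993  0.001 ] [ 0.645  -0.1625  0.0597]
top 186 [0.3841 0.2436 0.0268] [0.3605 0.2181 0.0016] [0.406  0.2693 0.0684]
scene 27 [0.6147 0.1546 0.0231] [0.6021 0.1364 0.0032] [0.6269 0.1612 0.0435]
scene 33 [ 0.6249 -0.169   0.0386] [ 0.6116 -0.1897  0.0049] [ 0.6387 -0.1567  0.0565]
scene 166 [0.3803 0.2421 0.0338] [3.250e-01 1.926e-01 2.000e-04] [0.4047 0.2659 0.0661]
```

Aligned within about 2 mm, so lower.

>>> play_rows(steps=[{"ax": 0, "ay": 0, "az": 0, "dx": 0, "dy": 0.5, "dz": 10, "claw": 55}, {"ax": 0, "ay": 0, "az": 0, "dx": 0, "dy": 0, "dz": 18, "claw": 55}, {"ax": 0, "ay": 0, "az": 0, "dx": 0, "dy": 0, "dz": 18, "claw": 55}, {"ax": 0, "ay": 0, "az": 0, "dx": 0, "dy": 0, "dz": 10, "claw": 55}, {"ax": 0, "ay": 0, "az": 0, "dx": 0, "dy": 0, "dz": 5, "claw": 55}, {"ax": 0, "ay": 0, "az": 0, "dx": 0, "dy": 0, "dz": 3, "claw": 55}, {"ax": 0, "ay": 0, "az": 0, "dx": 0, "dy": 0, "dz": 2, "claw": 55}, {"ax": 0, "ay": 0, "az": 0, "dx": 0, "dy": 0, "dz": 0, "claw": 55}, {"ax": 0, "ay": 0, "az": 0, "dx": 0, "dy": 0, "dz": 0, "claw": 55}])

```text
time_s: 22.8
tcp_pos: [0.386, 0.2417, 0.0435]
ee_rot: [[1.0, 0.0, 0.001], [0.0, -1.0, 0.001], [0.001, -0.001, -1.0]]
wrist_force: [1.3, 0.7, -2.1]
gripper_width: 0.742
gripper_force: 29.8
```

>>> play_rows(steps=[{"ax": 0, "ay": 0, "az": 0, "dx": 0, "dy": 0, "dz": 2, "claw": 55}, {"ax": 0, "ay": 0, "az": 0, "dx": 0, "dy": 0, "dz": 2, "claw": 55}, {"ax": 0, "ay": 0, "az": 0, "dx": 0, "dy": 0, "dz": 0, "claw": 55}, {"ax": 0, "ay": 0, "az": 0, "dx": 0, "dy": 0, "dz": 0, "claw": 55}])

```text
time_s: 23.2
tcp_pos: [0.3857, 0.2414, 0.039]
ee_rot: [[1.0, 0.0, -0.0], [0.0, -1.0, -0.0], [-0.0, 0.0, -1.0]]
wrist_force: [-0.4, -0.4, -2.3]
gripper_width: 0.741
gripper_force: 29.8
```

Bottom is at the lip height with no contact. Continue.

>>> play_rows(steps=[{"ax": 0, "ay": 0, "az": 0, "dx": 0, "dy": 0, "dz": 2, "claw": 55}, {"ax": 0, "ay": 0, "az": 0, "dx": 0, "dy": 0, "dz": 2, "claw": 55}, {"ax": 0, "ay": 0, "az": 0, "dx": 0, "dy": 0, "dz": 1, "claw": 55}, {"ax": 0, "ay": 0, "az": 0, "dx": 0, "dy": 0, "dz": 0, "claw": 55}])

```text
time_s: 23.6
tcp_pos: [0.3856, 0.2413, 0.0338]
ee_rot: [[1.0, 0.0, -0.0], [0.0, -1.0, -0.0], [-0.0, 0.0, -1.0]]
wrist_force: [0.4, -0.1, -2.2]
gripper_width: 0.74
gripper_force: 29.8
```

>>> play_rows(steps=[{"ax": 0, "ay": 0, "az": 0, "dx": 0, "dy": 0, "dz": 1, "claw": 55}, {"ax": 0, "ay": 0, "az": 0, "dx": 0, "dy": 0, "dz": 0.5, "claw": 55}, {"ax": 0, "ay": 0, "az": 0, "dx": 0, "dy": 0, "dz": 0, "claw": 55}])

```text
time_s: 23.9
tcp_pos: [0.3858, 0.2415, 0.0332]
ee_rot: [[1.0, 0.0, 0.0], [0.0, -1.0, 0.0], [0.0, -0.0, -1.0]]
wrist_force: [-3.1, -0.6, 4.2]
gripper_width: 0.744
gripper_force: 29.8
```

Contact with the floor (about 6 N). Release, rise straight up and clear the view.

>>> play_rows(steps=[{"ax": 0, "ay": 0, "az": 0, "dx": 0, "dy": 0, "dz": 0, "claw": 62}, {"ax": 0, "ay": 0, "az": 0, "dx": 0, "dy": 0, "dz": 0, "claw": 72}, {"ax": 0, "ay": 0, "az": 0, "dx": 0, "dy": 0, "dz": 0, "claw": 82}, {"ax": 0, "ay": 0, "az": 0, "dx": 0, "dy": 0, "dz": 0, "claw": 87}, {"ax": 0, "ay": 0, "az": 0, "dx": 0, "dy": 0, "dz": 0, "claw": 87}, {"ax": 0, "ay": 0, "az": 0, "dx": 0, "dy": 0, "dz": -5, "claw": 87}, {"ax": 0, "ay": 0, "az": 0, "dx": 0, "dy": 0, "dz": -20, "claw": 87}, {"ax": 0, "ay": 0, "az": 0, "dx": 0, "dy": 0, "dz": -40, "claw": 87}, {"ax": 0, "ay": 0, "az": 0, "dx": 0, "dy": 0, "dz": -40, "claw": 87}, {"ax": 0, "ay": 0, "az": 0, "dx": 0, "dy": 0, "dz": -40, "claw": 87}, {"ax": 0, "ay": 0, "az": 0, "dx": 0, "dy": -35, "dz": -10, "claw": 87}, {"ax": 0, "ay": 0, "az": 0, "dx": 0, "dy": -45, "dz": 0, "claw": 87}, {"ax": 0, "ay": 0, "az": 0, "dx": 0, "dy": -45, "dz": 0, "claw": 87}, {"ax": 0, "ay": 0, "az": 0, "dx": 0, "dy": -45, "dz": 0, "claw": 87}, {"ax": 0, "ay": 0, "az": 0, "dx": 0, "dy": -45, "dz": 0, "claw": 87}, {"ax": 0, "ay": 0, "az": 0, "dx": 0, "dy": -35, "dz": 0, "claw": 87}, {"ax": 0, "ay": 0, "az": 0, "dx": 0, "dy": 0, "dz": 0, "claw": 87}])

```text
time_s: 25.6
tcp_pos: [0.3853, 0.4952, 0.1864]
ee_rot: [[1.0, 0.003, 0.0], [0.003, -1.0, 0.0], [0.0, -0.0, -1.0]]
wrist_force: [-0.2, -1.0, -0.6]
gripper_width: 1.0
gripper_force: 0.0
```

Run:
```python
from m import *
go(.3,.5,.2); T=snap('top','t15');S=snap('scene','s15')
for n,t,s,h,r in(('small',(229,194),(295,230),.058,.019),('medium',(358,190),(226,175),.072,.026),('large',(194,286),(390,210),.082,.033),('short',(288,242),(299,197),.042,.026)): print(n,flask(T,*t,h,r),wall(S,*s,r,.02,h-.006,30))
a=cv2.resize(T['frame'][150:330,150:430],(800,514),interpolation=2); cv2.imwrite('pics/t15c.png',a)
```

```text
t 25.6 tcp [0.3853 0.4952 0.1864] head 0.18 tilt 0.02 delta mm [-85.3  -5.1 -13.6] turn [-0.01 -0.02  0.18] F [-0.2 -1.  -0.6] w 87.0 gf 0.0 j [ 67.  23.  -1.   0. -65.  23.]
small (array([0.6144, 0.152 ]), np.float64(0.0177), 41, array([-0.006, -0.   ,  0.057])) (57, array([0.6149, 0.1577]), np.float64(0.0117), np.float64(0.0207))
medium (array([ 0.6218, -0.1756]), np.float64(0.0247), 66, array([-0.006,  0.001,  0.073])) (27, array([ 0.6216, -0.1684]), np.float64(0.0012), np.float64(0.0217))
large (array([0.3852, 0.2388]), np.float64(0.0313), 93, array([-0.005,  0.002,  0.083])) (653, array([0.3838, 0.245 ]), np.float64(0.0019), np.float64(0.02))
short (array([0.4924, 0.0035]), np.float64(0.0247), 55, array([-0.005, -0.   ,  0.044])) (68, array([0.4905, 0.0117]), np.float64(0.0016), np.float64(0.0201))
```

View pics/t15c.png

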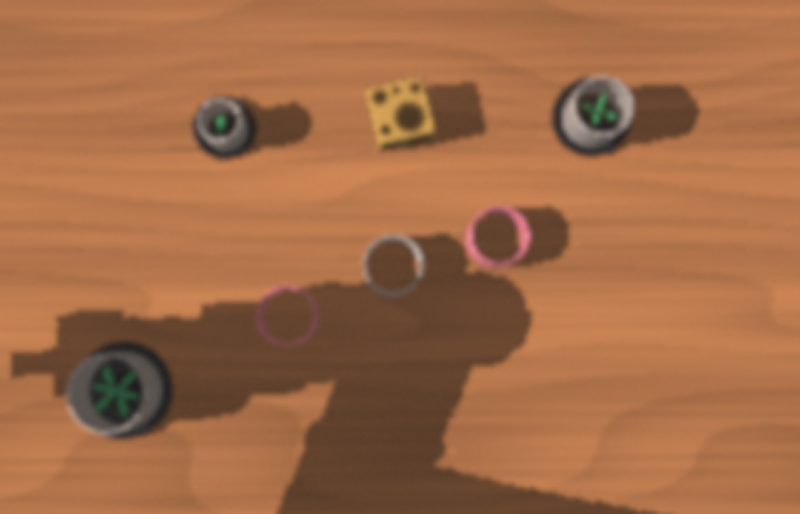

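In the top view all three flasks stand inside their lips with the wax in the middle: small (225,125), medium (595,112), large (118,390). They are within 3 mm of their base centres, with rim heights at floor level. The short flask (394,265) hasn't moved.

```bash
python3 -c "
from station import *
print(finish_job())"
```

```text
the job is handed in; nothing more can be done
None
```

I placed the small, medium and large flasks on the floors of their own bases, released and within about 3 mm of centre by camera, left the short flask unmoved, and handed the job in at about 26 s; no verdict came back.

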